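# Stack the glue-up trays and weight them

## Robot

A 6-joint arm with a two-finger parallel gripper is mounted at the origin on the work surface. World frame = base frame: x ahead of the robot, y to its left, z up, the work surface at z = 0. Lengths are in mm, angles in rad, forces in N, time in s.
With the tool pointing down it reaches from about 350 to 775 mm from the base axis. Payload 7.3 kg.
Tool frame: the origin (TCP) lies at the very end of the fingers, on their centre line; the grasp point (between the pads) lies 19 mm behind it; z points along the fingers, y is the line along which they close (so a half turn about z gives the same grasp; the last joint's range is limited). The gripper opens to 92 mm and grips with 3 to 60 N. Pads are 19 mm wide; open, the fingers measure 130 mm over their backs; the gripper's body (75 mm by 190 mm) begins 47 mm behind the grasp point.
Start: joints at [-1.409, 0.342, 1.524, -0, 1.275, -0.146], TCP at [159.078, -500.342, 190.141] pointing down, gripper open.
Joint ranges: [-2.53, 2.53], [-0.77, 2.02], [0.04, 2.7], [-1, 4.14], [0.28, 2.66], [-3.11, 3.11]. Speed limits (rad/s): [2.57, 2.57, 3.14, 3.14, 3.14, 3.14].

## Interface

Orientations are given as [roll, pitch, yaw] about the fixed x, y, z axes, in that order (R = Rz(yaw) Ry(pitch) Rx(roll)).
In Python, from plant import bot gives the robot as it stands.
- The arm moves only by the tool apply_moves, never from a script. Its argument "motion" is text: rows parted by semicolons, each of 4 numbers parted by spaces: the shift along the tool's x, y, z in m, then the turn about the tool's z in degrees. A call has 1 to 8 rows; each row shifts and turns the commanded pose from where the row before left it, along the tool's axes as they then stand; what a row does not reach is not made up. A row lasts 1/8 s, in which the tool goes at most 62.5 mm and 10.7 degrees, less where a joint would pass 70% of its speed; a pose out of reach is approached as far as the arm can. A call with a gripper value outside its range is refused whole. "fingers" is the opening, from -1 (shut) to 1 (fully open), set as the call begins (left out, the last holds). The fingers move at their own pace and stop on an object; the grip force is fixed at half the most. Time passes only in rows, so rows that do not move let the fingers close. It gives the time, the measured TCP pose, the force, the opening and the grip force at its end, in the units of the state.
- bot.get_obs(): the state, without advancing time (a new reading comes with each control period).
- bot.capture(name): name is "scene" or "top"; returns a dict with "img" (384x512x3 uint8, blue, green, red), "range_z" (384x512 float32, mm along the optical axis (not along the pixel's ray), 0 where there is no reading), "fx", "fy", "cx", "cy" (pixels), "world_from_camera" (4x4, takes a point from camera to world coordinates). Camera axes: x right, y down, z forward; pixel columns grow to the right and rows downward; lengths in mm; the calibration is good to about 2 mm. A picture is of the moment at which its call begins.
- bot.close_job(): hands the job in; it is judged then, once.
Trained networks look in a picture, given as the dict that the camera call returned (one of the last four; its "shot" number tells which), for a name from the list of things; names that differ only in an ending like _2 or _b are one class to them, and where a whole thing is asked for, a point or a joint stands for the part that bears it (a point fixed in the world has none). Each returns a list of dicts, best first, with "p" (0 to 1); they miss things now and then, are a little off and sometimes report something else, mostly with a low value. They report only what shows in the picture. A call takes as long as a camera call. They do not tell look-alikes from the thing itself.
- bot.cut_out(picture, thing): "pixels" (384x512 bool, what is visible of it) and "point" ([column, row] in pixels, amid what is visible of it).
The state is a dict: "time": time; "joint_positions": joint angles; "dq": joint speeds; "tau": joint torques, N m; "tool_pos": TCP position; "tcp_rot": TCP orientation; "contact_force": force on the tool from outside, world axes, zero at the start; "moment": the same for the moment, N m; "grip_width": finger opening in mm; "finger_force": force on a finger pad.
Only numpy, scipy, OpenCV 4.12 (cv2) and the standard library are available. Lean on these libraries where they do the work, as an engineer would, in place of code of your own. Each camera call takes 0.05 s, during which the arm holds its last target. There are 200 camera calls.

## Task

Put the glued handle scales under pressure to cure: stack every tray that is out on the green press base, level and in any order, with all chamfered ends over the base's chamfered end so that each skirt goes fully down over the rim below, then put the lid on top the same way. Then lift the brass weight up and off its hook and stand it gently and upright in the middle of the lid's rubber pad, let go, and make sure that it stays standing still. Keep trays and weight from tipping over, and leave the bottles, hammer and knife where they are.

Things in the scene. Friction and masses are not known exactly. Their poses are not given: they have to be found in the camera images.
- tray1: Aluminium tray with a pair of dark walnut handle scales fixed in it, level with its rim; may be absent. 34 mm tall, 0.22 kg. Upper body (z 10 to 34 mm, upright sides) 104 mm along x by 56 mm along y, both corners at the +x end chamfered 14 mm at 45 degrees, the others square. Skirt round the foot (z 0 to 10 mm) 117 x 69 mm. Origin: centre of the underside (skirt's lower edge), z up.
- tray1_key (a point): Middle of the chamfered (+x) end of tray1, 52 mm from its axis, 26 mm above its underside. Its skirt encloses a recess 8 mm deep, 1 mm clear all round of the outline below (3 mm at the flared mouth). Seated, chamfers over chamfers, its underside lies 8 mm below the rim it rests on: trays stack 26 mm apart. Turned end for end it cannot go down.
- tray2: Aluminium tray with a pair of pale wood handle scales fixed in it, level with its rim; may be absent. 34 mm tall, 0.22 kg. Upper body (z 10 to 34 mm, upright sides) 104 mm along x by 56 mm along y, both corners at the +x end chamfered 14 mm at 45 degrees, the others square. Skirt round the foot (z 0 to 10 mm) 117 x 69 mm. Origin: centre of the underside (skirt's lower edge), z up.
- tray2_key (a point): Middle of the chamfered (+x) end of tray2, 52 mm from its axis, 26 mm above its underside. Its skirt encloses a recess 8 mm deep, 1 mm clear all round of the outline below (3 mm at the flared mouth). Seated, chamfers over chamfers, its underside lies 8 mm below the rim it rests on: trays stack 26 mm apart. Turned end for end it cannot go down.
- tray3: Aluminium tray with a pair of red micarta handle scales fixed in it, level with its rim; may be absent. 34 mm tall, 0.22 kg. Upper body (z 10 to 34 mm, upright sides) 104 mm along x by 56 mm along y, both corners at the +x end chamfered 14 mm at 45 degrees, the others square. Skirt round the foot (z 0 to 10 mm) 117 x 69 mm. Origin: centre of the underside (skirt's lower edge), z up.
- tray3_key (a point): Middle of the chamfered (+x) end of tray3, 52 mm from its axis, 26 mm above its underside. Its skirt encloses a recess 8 mm deep, 1 mm clear all round of the outline below (3 mm at the flared mouth). Seated, chamfers over chamfers, its underside lies 8 mm below the rim it rests on: trays stack 26 mm apart. Turned end for end it cannot go down.
- tray4: Aluminium tray with a pair of white bone handle scales fixed in it, level with its rim; may be absent. 34 mm tall, 0.22 kg. Upper body (z 10 to 34 mm, upright sides) 104 mm along x by 56 mm along y, both corners at the +x end chamfered 14 mm at 45 degrees, the others square. Skirt round the foot (z 0 to 10 mm) 117 x 69 mm. Origin: centre of the underside (skirt's lower edge), z up.
- tray4_key (a point): Middle of the chamfered (+x) end of tray4, 52 mm from its axis, 26 mm above its underside. Its skirt encloses a recess 8 mm deep, 1 mm clear all round of the outline below (3 mm at the flared mouth). Seated, chamfers over chamfers, its underside lies 8 mm below the rim it rests on: trays stack 26 mm apart. Turned end for end it cannot go down.
- tray5: Aluminium tray with a pair of black horn handle scales fixed in it, level with its rim; may be absent. 34 mm tall, 0.22 kg. Upper body (z 10 to 34 mm, upright sides) 104 mm along x by 56 mm along y, both corners at the +x end chamfered 14 mm at 45 degrees, the others square. Skirt round the foot (z 0 to 10 mm) 117 x 69 mm. Origin: centre of the underside (skirt's lower edge), z up.
- tray5_key (a point): Middle of the chamfered (+x) end of tray5, 52 mm from its axis, 26 mm above its underside. Its skirt encloses a recess 8 mm deep, 1 mm clear all round of the outline below (3 mm at the flared mouth). Seated, chamfers over chamfers, its underside lies 8 mm below the rim it rests on: trays stack 26 mm apart. Turned end for end it cannot go down.
- lid: Lid: plywood block in an aluminium skirt, 26 mm tall, 0.25 kg. Outline as the trays: upper body 104 x 56 mm (z 10 to 26 mm, upright sides), skirt 117 x 69 mm (z 0 to 10 mm), both +x corners chamfered, same 8 mm recess below. Flat top with a black rubber pad 50 mm across let in flush at the middle. Origin: centre of the underside, z up.
- lid_key (a point): Middle of the chamfered (+x) end of the lid, 52 mm from its axis, 20 mm above its underside. Seated on a tray, the lid's underside lies 26 mm above that tray's underside.
- base: Press base: green cast foot 150 x 98 x 10 mm, loose on the bench, 1.8 kg; on it a bright steel block of the trays' outline (104 x 56 mm, both +x corners chamfered) up to z = 24 mm. The first tray's skirt goes over this block; its underside is then 16 mm above the bench. Origin: centre of the underside, z up.
- base_key (a point): Top edge at the middle of the chamfered (+x) end of the base's block, 52 mm from its axis, 24 mm above the bench.
- weight: Brass weight, 0.6 kg, 133 mm tall. Flat round foot and body 34 mm across up to z = 58 mm, narrowing to a round neck 18 mm across (z 69 to 98 mm, where to hold it), a collar 24 mm across, then a hanging ring. It hangs upright by the ring on the stand's hook, foot 30 mm above the bench. Origin: centre of the foot's underside, z up.
- weight_neck (a point): A point on the axis of the weight's neck, 90 mm above its foot.
- weight_ring (a point): Centre of the ring's opening, 117 mm above the weight's foot. Opening 23 mm across, bar 5 mm thick, 33 mm over all; the ring's plane is the weight's y-z plane. The hook's bar passes through it along x.
- stand: Hook stand screwed to the bench: round foot 84 mm across, post 14 mm thick, 180 mm tall with its ball. From the post an arm of 6 mm steel bar, 160 mm above the bench, runs along the stand's -x to the hook's seat 80 mm out and a turned-up end 96 mm out. Origin: centre of the foot's underside, z up.
- hook_seat (a point): Top of the bar at the hook's seat, 158 mm above the bench, where the ring hangs. The turned-up end is 6 mm higher. To come off, the ring must rise 7 to 16 mm and then move 30 mm or more along the stand's -x. Fingers can pass down on both sides of the arm (stand's +y and -y) to hold the neck.
- resin: White bottle, 40 mm across, 85 mm tall. Bystander. Origin at the centre of its foot.
- hardener: Yellow bottle with red cap, 40 mm across, 85 mm tall. Bystander. Origin at the centre of its foot.
- hammer: Small hammer with wooden handle lying on the bench, 160 mm long along its x. Bystander.
- knife: Closed pocket knife lying on the bench, 98 x 25 x 15 mm. Bystander. Origin at the centre of its underside.
Mind the look-alikes: they are no part of the job. There is more than one size of the weight; the one meant has the size given above.

How it is judged:
By the outcome, as a careful person would: the job done as asked, in the order asked, and still so for the second after the job is handed in, with the robot touching nothing.
Of tray1, tray2, tray3, tray4, tray5 only 3 to 5 are there at a start; the rules pass over those that are not, and their reading is None.
At some moment in a run one of tray1, tray2, tray3, tray4, tray5, lid may be knocked a few centimetres aside while the robot is not near it.
It also fails if it takes over 210 s, if anything falls off the work surface, if the arm or the gripper's body presses on something with over 40 N, if the wrist force passes 120 N, or if a joint passes its speed limit or range.

## Working session

There is one attempt and no reset: what is moved stays moved. The work goes in short steps, Python scripts to look and compute and a tool call to move; the robot and the scene stay as the last step left them, time stands still between calls to the robot, and variables do not carry over. Pictures are saved under pics/ and viewed, at most 14 in all, crops included, and the job is handed in when it is done.

Besides the shell and the picture viewer there is one more tool, called as name(argument=value, ...) on one line, values as JSON. apply_moves: Moves the arm, as the interface text tells. Its arguments: {"type":"object","properties":{"motion":{"type":"string"},"fingers":{"type":"number"}},"required":["motion"]}

```bash
mkdir -p pics; ls
cat > h.py <<'E'
import numpy as np, cv2
from plant import bot
def cloud(p):
    z=p["range_z"].astype(float); v,u=np.indices(z.shape)
    c=np.stack([(u-p["cx"])/p["fx"]*z,(v-p["cy"])/p["fy"]*z,z,np.ones_like(z)],-1)
    w=c@np.array(p["world_from_camera"]).T
    w=w[...,:3]; w[z==0]=np.nan
    return w
E
python3 - <<'E'
from h import *
o=bot.get_obs(); print(o)
for n in("scene","top"):
    p=bot.capture(n); cv2.imwrite(f"pics/{n}0.png",p["img"]); W=cloud(p)
    print(n,np.round(p["world_from_camera"],2).tolist(),p["fx"])
    for t in ["tray1","tray2","tray3","tray4","tray5","lid","base","weight","stand","tray1_key","lid_key","base_key","resin","hardener","hammer","knife"]:
        for d in bot.cut_out(p,t)[:3]:
            m=d["pixels"]; w=W[m]; w=w[~np.isnan(w[:,0])]
            if len(w): print(t,round(d["p"],2),np.round(d["point"]),m.sum(),np.round(np.median(w,0)),np.round(np.percentile(w[:,2],95)))
E
```

```text
pics
{'time': 0.0, 'joint_positions': array([-1.40903739e+00,  3.42693441e-01,  1.52503634e+00,  2.58248072e-05,
        1.27542951e+00, -1.45999003e-01]), 'dq': array([-9.58080969e-04, -1.15086824e-03, -1.40308670e-03,  1.65194268e-04,
        3.71358362e-04, -9.93614452e-05]), 'tau': array([ 6.37539506e-05, -4.31239700e+01, -2.44218099e+01,  7.16726203e-02,
        5.60436677e-02, -1.22687366e-04]), 'tool_pos': array([ 158.98611888, -499.84266124,  189.45348297]), 'tcp_rot': array([-3.14004628e+00, -2.52347516e-04,  3.07750210e-01]), 'contact_force': array([ 0.04500881, -0.15128827,  0.49703723]), 'moment': array([0.01511962, 0.00534024, 0.00977002]), 'finger_force': 0.0, 'grip_width': 91.46794295921241}
scene [[0.37, 0.72, -0.58, 1204.72], [0.93, -0.29, 0.23, -263.85], [-0.01, -0.62, -0.78, 922.23], [0.0, 0.0, 0.0, 1.0]] 352.50407149169047
tray1 0.88 [331. 152.] 521 [435. 338.  28.] 35.0
tray1 0.77 [300. 170.] 516 [477. 205.  30.] 35.0
tray1 0.75 [187. 202.] 665 [ 461. -204.   29.] 36.0
tray2 0.88 [331. 152.] 521 [435. 338.  28.] 35.0
tray2 0.77 [300. 170.] 516 [477. 205.  30.] 35
[... 2274 characters left out ...]
26. 253.] 873 [424. 342.  29.] 35.0
lid 0.73 [318. 181.] 782 [ 611. -230.   25.] 29.0
base 0.6 [148. 180.] 199 [617. 264.  92.] 160.0
weight 0.79 [186. 189.] 284 [604. 167.  84.] 168.0
weight 0.69 [150. 182.] 196 [616. 263.  93.] 160.0
stand 0.75 [158. 158.] 685 [694. 254.  10.] 173.0
stand 0.72 [230. 140.] 197 [751.  44.  55.] 85.0
tray1_key 0.93 [175. 234.] 880 [465. 208.  29.] 35.0
lid_key 0.82 [322. 184.] 810 [ 612. -230.   25.] 29.0
base_key 0.76 [238. 178.] 1481 [630.  14.  11.] 26.0
resin 0.49 [229. 136.] 178 [751.  44.  56.] 85.0
hardener 0.75 [248. 129.] 175 [766. -13.  57.] 85.0
hammer 0.81 [386. 157.] 710 [ 683. -436.   22.] 28.0
knife 0.65 [293. 135.] 265 [ 767. -151.   12.] 16.0
```

Run:
```python
import cv2
a=cv2.imread("pics/top0.png")[80:330,60:460]; cv2.imwrite("pics/t1.png",cv2.resize(a,(800,500),interpolation=cv2.INTER_CUBIC))
a=cv2.imread("pics/scene0.png")[100:360,60:460]; cv2.imwrite("pics/s1.png",cv2.resize(a,(800,520),interpolation=cv2.INTER_CUBIC))
```

```text
(no output)
```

View pics/t1.png

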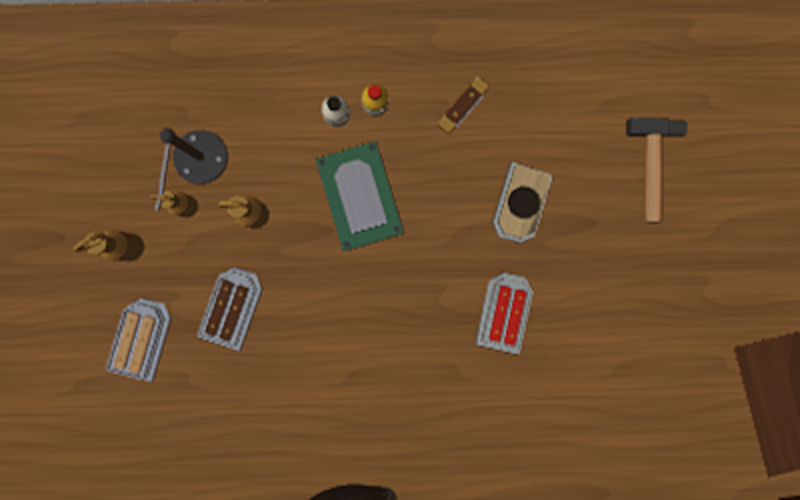

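View pics/s1.png

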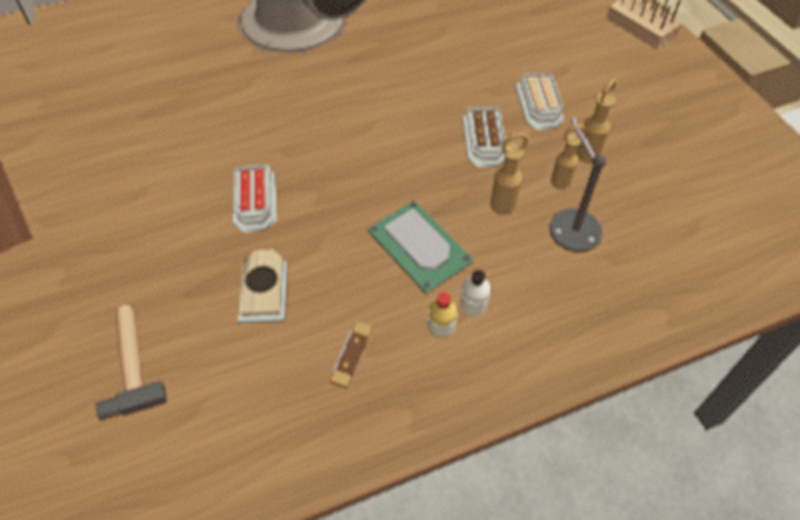

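```bash
cat >> h.py <<'E'
from scipy.optimize import minimize
BODY=np.array([[-52,-28],[38,-28],[52,-14],[52,14],[38,28],[-52,28]],float)
def sd(P):  # signed distance, + outside (convex)
    d=np.full(len(P),-1e9)
    for a,b in zip(BODY,np.roll(BODY,-1,0)):
        e=(b-a)/np.linalg.norm(b-a); n=np.array([e[1],-e[0]]); d=np.maximum(d,(P-a)@n)
    return d
def fit(W,x,y,yaw,ztop,r=80):
    P=W.reshape(-1,3); P=P[~np.isnan(P[:,0])]
    P=P[np.hypot(P[:,0]-x,P[:,1]-y)<r]
    top=abs(P[:,2]-ztop)<5; low=P[:,2]<ztop-8
    def c(q):
        k,s=np.cos(q[2]),np.sin(q[2]); d=P[:,:2]-q[:2]
        D=sd(np.c_[k*d[:,0]+s*d[:,1],-s*d[:,0]+k*d[:,1]])
        return np.clip(D[top],0,15).sum()+np.clip(-D[low],0,15).sum()
    best=min((minimize(c,[x+a,y+b,yaw+t],method="Nelder-Mead",options=dict(initial_simplex=np.array([[x+a,y+b,yaw+t],[x+a+6,y+b,yaw+t],[x+a,y+b+6,yaw+t],[x+a,y+b,yaw+t+.15]]),xatol=.01,fatol=.01)) for a,b,t in [(0,0,0),(4,-4,.1),(-4,4,-.1)]),key=lambda m:m.fun)
    return [round(v,3) for v in best.x]+[round(best.fun),int(top.sum()),round(float(np.median(P[top,2])),1)]
E
cat > m.py <<'E'
from h import *
import sys
G=dict(pale=(428,342,-.25,34),wal=(470,207,-.25,34),red=(452,-202,-.1,34),lid=(615,-232,2.9,26),base=(637,12,.25,24))
if __name__=="__main__":
    for n in("top","scene"):
        W=cloud(bot.capture(n))
        for k in sys.argv[1:] or G: print(n,k,fit(W,*G[k]))
E
python3 m.py
```

```text
top pale [np.float64(423.193), np.float64(349.725), np.float64(-0.296), 754, 449, 31.9]
top wal [np.float64(466.345), np.float64(213.479), np.float64(-0.356), 750, 439, 32.2]
top red [np.float64(446.402), np.float64(-204.116), np.float64(-0.253), 764, 426, 32.2]
top lid [np.float64(612.292), np.float64(-234.914), np.float64(2.809), 6, 597, 25.6]
top base [np.float64(631.428), np.float64(14.259), np.float64(0.263), 0, 593, 23.1]
scene pale [np.float64(423.309), np.float64(350.854), np.float64(-0.295), 157, 247, 33.1]
scene wal [np.float64(466.428), np.float64(214.67), np.float64(-0.372), 169, 276, 33.1]
scene red [np.float64(447.011), np.float64(-202.86), np.float64(-0.267), 167, 344, 33.0]
scene lid [np.float64(612.974), np.float64(-233.586), np.float64(2.812), 21, 565, 26.3]
scene base [np.float64(632.03), np.float64(15.842), np.float64(0.265), 29, 507, 23.9]
```

```bash
sed -i 's/low=P\[:,2\]<ztop-8/low=P[:,2]<(ztop-20 if ztop>30 else ztop-8)/' h.py; python3 m.py pale wal red
python3 - <<'E'
from h import *
p=bot.capture("top");W=cloud(p).reshape(-1,3)
P=W[np.hypot(W[:,0]-447,W[:,1]+203)<75]; print(np.histogram(P[:,2],bins=[-5,3,6,9,12,15,18,21,24,27,30,33,36,40]))
q=bot.cut_out(p,"red_") if 0 else 0
# weight on hook and arm
for n in("top","scene"):
    p=bot.capture(n);V=cloud(p).reshape(-1,3)
    H=V[(V[:,2]>150)&(np.hypot(V[:,0]-650,V[:,1]-260)<110)]
    for lo,hi in[(152,164),(164,190)]:
        h=H[(H[:,2]>lo)&(H[:,2]<hi)]; print(n,lo,np.round(h).astype(int).tolist())
    for lo,hi in[(30,85),(97,128),(128,150)]:
        h=V[(V[:,2]>lo)&(V[:,2]<hi)&(np.hypot(V[:,0]-622,V[:,1]-266)<30)]
        print(n,lo,len(h),np.round(h.min(0)),np.round(h.max(0)),np.round(h.mean(0),1))
E
```

```text
top pale [np.float64(424.04), np.float64(349.313), np.float64(-0.286), 15, 464, 32.1]
top wal [np.float64(467.028), np.float64(213.173), np.float64(-0.364), 3, 440, 32.2]
top red [np.float64(447.247), np.float64(-204.0), np.float64(-0.26), 3, 427, 32.3]
scene pale [np.float64(424.33), np.float64(350.183), np.float64(-0.285), 44, 252, 32.8]
scene wal [np.float64(467.57), np.float64(214.035), np.float64(-0.363), 33, 277, 32.9]
scene red [np.float64(448.191), np.float64(-203.213), np.float64(-0.268), 16, 351, 32.9]
(array([1028,   58,   42,   47,   11,    6,    3,   24,  130,  111,  238,
        136,   20]), array([-5,  3,  6,  9, 12, 15, 18, 21, 24, 27, 30, 33, 36, 40]))
top 152 [[701, 251, 153], [698, 250, 155], [695, 253, 156], [696, 251, 152], [693, 253, 155], [689, 262, 160], [689, 256, 162], [686, 256, 163], [684, 262, 162], [681, 261, 163], [681, 259, 163], [679, 262, 159], [678, 259, 163], [676, 265, 160], [675, 261, 163], [676, 259, 161], [673, 264, 163], [673, 259, 161], [670, 264, 162], [670, 261, 163], [671, 261, 156], [668, 262, 160], [665, 264, 162], [663, 262, 161], [660,
[... 4903 characters left out ...]
, 177], [693, 252, 171], [698, 250, 176], [699, 253, 177], [703, 253, 180], [702, 257, 178], [703, 260, 177], [704, 263, 177], [696, 250, 169], [701, 248, 176], [702, 251, 176], [704, 253, 177], [705, 255, 177], [706, 259, 176], [708, 260, 178], [698, 249, 168], [702, 249, 173], [703, 252, 172], [704, 254, 173], [707, 255, 175], [708, 257, 175], [707, 262, 172], [705, 247, 171], [706, 250, 171], [706, 254, 170], [706, 257, 170], [710, 257, 173], [708, 263, 168], [705, 252, 165], [707, 257, 166]]
scene 30 120 [608. 254.  30.] [638. 284.  84.] [629.1 263.9  58.8]
scene 97 42 [611. 262.  97.] [630. 279. 125.] [624.5 268.2 110.6]
scene 128 47 [608. 255. 128.] [632. 286. 149.] [622.1 271.4 135.6]
```

```bash
cat > go.py <<'E'
from h import *
import sys
def go(x,y,z,yaw):
    o=bot.get_obs(); p=o["tool_pos"]; w=o["tcp_rot"][2]
    t=-np.degrees((yaw-w+np.pi)%(2*np.pi)-np.pi)
    k,s=np.cos(yaw),np.sin(yaw); d=np.array([x,y,z])-p
    print("t",round(o["time"],1),"pos",np.round(p,1),"rpy",np.round(o["tcp_rot"],4),"F",np.round(o["contact_force"],1),"w",round(o["grip_width"],1))
    print("turn",round(t,2),"then mm x",round(k*d[0]+s*d[1],1),"y",round(s*d[0]-k*d[1],1),"z",round(-d[2],1))
a=[float(v) for v in sys.argv[1:]]
for i in range(0,len(a),4): go(*a[i:i+4])
E
python3 go.py 447.7 -203.6 13 -.264
```

```text
t 2.0 pos [ 159.1 -500.3  190.1] rpy [3.1416 0.     0.3078] F [-0.5 -0.1 -0. ] w 91.7
turn 32.76 then mm x 201.2 y -361.8 z 177.1
```

apply_moves(motion="0 0 0 10; 0 0 0 10; 0 0 0 10; 0 0 0 2.76; 0.025 -0.045 0; 0.025 -0.045 0; 0.025 -0.045 0; 0.025 -0.045 0", fingers=1)

```text
validation failed for argument at $.mo...
```

apply_moves(motion="0.025 -0.045 0.02; 0.025 -0.045 0.02; 0.025 -0.045 0.02; 0.026 -0.0468 0.04; 0 0 0.03; 0 0 0; 0 0 0")

```text
validation failed for argument at $.mo...
```

```bash
python3 go.py 447.7 -203.6 13 -.264; python3 m.py red
```

```text
t 2.0 pos [ 159.1 -500.3  190.1] rpy [3.1416 0.     0.3078] F [-0.5 -0.1 -0. ] w 91.7
turn 32.76 then mm x 201.2 y -361.8 z 177.1
top red [np.float64(447.328), np.float64(-204.067), np.float64(-0.26), 3, 448, 32.4]
scene red [np.float64(448.074), np.float64(-203.21), np.float64(-0.262), 25, 337, 33.1]
```

apply_moves(motion="0 0 0 10; 0 0 0 10; 0 0 0 10; 0 0 0 2.76; 0.025 -0.045 0 0; 0.025 -0.045 0 0; 0.025 -0.045 0 0; 0.025 -0.045 0 0", fingers=1)

```text
time: 3.15
tool_pos: [303.5, -351.5, 190.3]
tcp_rot: [3.141, -0.0, -0.264]
contact_force: [0.0, -0.6, 0.0]
grip_width: 91.6
finger_force: 0.0
```

apply_moves(motion="0.025 -0.045 0.02 0; 0.025 -0.045 0.02 0; 0.025 -0.045 0.02 0; 0.026 -0.0468 0.03 0; 0 0 0.03 0; 0 0 0 0; 0 0 0 0")

```text
time: 4.03
tool_pos: [447.9, -204.3, 71.1]
tcp_rot: [3.141, -0.001, -0.265]
contact_force: [-0.5, 1.0, 0.2]
grip_width: 92.2
finger_force: 0.0
```

```bash
python3 go.py 447.7 -203.6 13 -.264
```

```text
t 4.0 pos [ 447.9 -204.3   71.1] rpy [ 3.1411e+00 -1.3000e-03 -2.6480e-01] F [-0.5  1.   0.2] w 92.2
turn -0.05 then mm x -0.3 y -0.6 z 58.1
```

apply_moves(motion="0 0 0.03 0; 0 0 0.02 0; 0 0 0.008 0; 0 0 0 0; 0 0 0 0")

```text
time: 4.65
tool_pos: [448.2, -204.2, 13.2]
tcp_rot: [3.141, -0.002, -0.264]
contact_force: [1.0, 0.2, 0.4]
grip_width: 91.7
finger_force: 0.0
```

apply_moves(motion="0 0 0 0; 0 0 0 0; 0 0 0 0; 0 0 0 0; 0 0 0 0; 0 0 0 0; 0 0 0 0; 0 0 0 0", fingers=-1)

```text
time: 5.65
tool_pos: [447.5, -203.5, 12.1]
tcp_rot: [3.142, -0.0, -0.264]
contact_force: [0.2, 0.5, 0.8]
grip_width: 16.7
finger_force: 0.0
```

```bash
python3 go.py 631.7 15 90 .264; python3 m.py red base
```

```text
t 5.7 pos [ 447.5 -203.5   12.1] rpy [ 3.1415 -0.     -0.264 ] F [0.2 0.5 0.8] w 16.7
turn -30.25 then mm x 234.8 y -162.9 z -77.9
top red [np.float64(447.014), np.float64(-203.839), np.float64(-0.259), 0, 21, 33.4]
top base [np.float64(631.38), np.float64(14.273), np.float64(0.265), 0, 596, 23.0]
scene red [np.float64(447.734), np.float64(-202.89), np.float64(-0.259), 22, 227, 33.2]
scene base [np.float64(631.798), np.float64(15.722), np.float64(0.273), 30, 504, 24.1]
```

Run:
```python
from h import *
p=bot.capture("scene"); a=p["img"][130:290,110:270]; cv2.imwrite("pics/r1.png",cv2.resize(a,(600,600),interpolation=cv2.INTER_CUBIC)); print(bot.get_obs()["grip_width"],bot.get_obs()["finger_force"])
```

```text
4.490883733782349 0.0
```

View pics/r1.png

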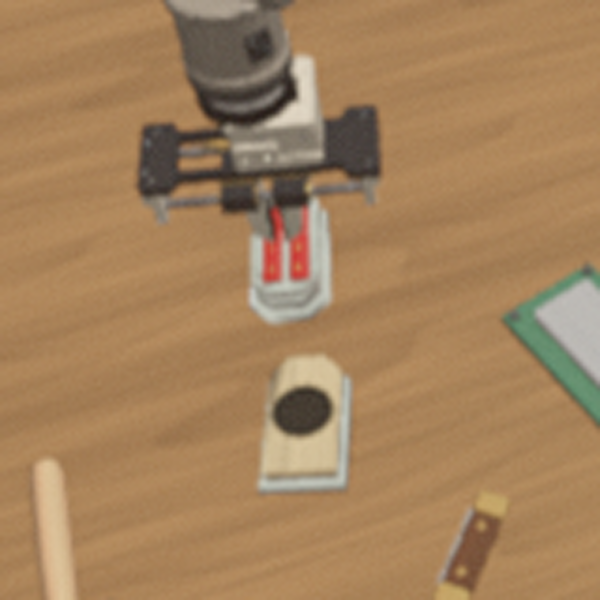

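Run:
```python
from h import *
p=bot.capture("scene"); W=cloud(p)
M=np.linalg.inv(np.array(p["world_from_camera"]))
for q in [(447,-203,12),(447,-203,34),(395,-190,12),(447,-203,59)]:
    c=M@np.array([*q,1]); print(q,c[0]/c[2]*p["fx"]+p["cx"],c[1]/c[2]*p["fy"]+p["cy"])
print("crop px 270,200.. in full:")
for v in range(182,206,2): print(v,[np.round(W[v,u]).tolist() for u in (178,182,186,190)])
p=bot.capture("top");W=cloud(p)
for v in range(215,260,4): print(v,[np.round(W[v,u]).tolist() for u in range(285,335,8)])
```

```text
(447, -203, 12) 186.5232750502542 198.9850174734631
(447, -203, 34) 185.48962502906164 194.7760260192913
(395, -190, 12) 186.2336392176291 186.7736136525525
(447, -203, 59) 184.27683039327638 189.83756314208225
crop px 270,200.. in full:
182 [[480.0, -218.0, 138.0], [486.0, -207.0, 140.0], [486.0, -196.0, 135.0], [491.0, -185.0, 135.0]]
184 [[482.0, -220.0, 132.0], [486.0, -209.0, 132.0], [487.0, -197.0, 128.0], [491.0, -186.0, 127.0]]
186 [[481.0, -221.0, 123.0], [452.0, -207.0, 86.0], [460.0, -196.0, 89.0], [416.0, -179.0, 34.0]]
188 [[455.0, -221.0, 85.0], [456.0, -209.0, 80.0], [459.0, -197.0, 79.0], [424.0, -182.0, 34.0]]
190 [[455.0, -223.0, 76.0], [455.0, -211.0, 70.0], [459.0, -199.0, 69.0], [432.0, -184.0, 33.0]]
192 [[451.0, -224.0, 62.0], [456.0, -212.0, 62.0], [460.0, -200.0, 62.0], [441.0, -186.0, 34.0]]
194 [[431.0, -225.0, 30.0], [457.0, -214.0, 54.0], [459.0, -202.0, 51.0], [448.0, -188.0, 32.0]]
196 [[438.0, -227.0, 28.0], [447.0, -215.0, 34.0], [447.0, -202.0, 28.0], [456.0, -191.0, 32.0]]
198 [[447.0, -229.0, 30.0], [456.0, -217.0, 34.0], [456.0, -205.0, 28.0], [46
[... 1647 characters left out ...]
], [454.0, -177.0, 407.0]]
247 [[416.0, -119.0, -4.0], [415.0, -143.0, -1.0], [415.0, -166.0, 10.0], [447.0, -131.0, 403.0], [448.0, -145.0, 412.0], [446.0, -163.0, 401.0], [446.0, -177.0, 406.0]]
251 [[404.0, -118.0, -3.0], [403.0, -142.0, 1.0], [405.0, -163.0, 27.0], [441.0, -129.0, 418.0], [440.0, -145.0, 414.0], [438.0, -164.0, 395.0], [438.0, -178.0, 402.0]]
255 [[392.0, -118.0, -2.0], [391.0, -143.0, -6.0], [390.0, -167.0, -3.0], [434.0, -127.0, 426.0], [433.0, -144.0, 417.0], [430.0, -165.0, 389.0], [430.0, -178.0, 398.0]]
259 [[380.0, -117.0, 3.0], [379.0, -142.0, -1.0], [379.0, -166.0, 0.0], [428.0, -126.0, 435.0], [377.0, -215.0, -3.0], [377.0, -239.0, 3.0], [421.0, -180.0, 391.0]]
```

apply_moves(motion="0 0 0 0; 0 0 0 0; 0 0 0 0; 0 0 0 0; 0 0 0 0; 0 0 0 0; 0 0 0 0; 0 0 0 0", fingers=1)

```text
time: 6.9
tool_pos: [447.5, -203.5, 12.1]
tcp_rot: [3.142, 0.0, -0.264]
contact_force: [-0.4, 0.1, 0.5]
grip_width: 76.3
finger_force: 0.0
```

Run:
```python
from h import *
p=bot.capture("scene"); W=cloud(p)
print(bot.get_obs()["tool_pos"],bot.get_obs()["grip_width"],bot.get_obs()["contact_force"],bot.get_obs()["joint_positions"])
m=(W[...,0]>435)&(W[...,0]<475)&(W[...,2]>2)&(W[...,1]>-290)&(W[...,1]<-110)
for y in range(-290,-110,10):
    k=m&(W[...,1]>=y)&(W[...,1]<y+10); print(y,np.round(sorted(W[...,2][k])).astype(int).tolist()[:14], W[...,2][k].max().round() if k.any() else 0)
a=p["img"][130:250,130:250]; cv2.imwrite("pics/r2.png",cv2.resize(a,(600,600),interpolation=cv2.INTER_CUBIC))
```

```text
[ 447.51081746 -203.52523846   12.10125148] 80.02871876359394 [ 0.26544341  0.50266324 -0.21771724] [-5.82815775e-01  5.08276195e-01  1.83540083e+00 -1.05703129e-04
  7.97898588e-01  1.25199523e+00]
-290 [3, 3, 3, 124, 124, 126, 130, 131, 132, 132, 132, 133, 133, 133] 161.0
-280 [2, 2, 3, 3, 3, 3, 3, 3, 118, 119, 121, 124, 125, 126] 396.0
-270 [2, 2, 2, 3, 4, 4, 5, 121, 121, 124, 125, 126, 127, 127] 408.0
-260 [2, 2, 2, 3, 4, 51, 61, 61, 65, 65, 66, 68, 70, 71] 410.0
-250 [2, 3, 3, 10, 10, 51, 53, 55, 56, 57, 60, 60, 61, 62] 409.0
-240 [5, 26, 26, 27, 28, 28, 29, 29, 31, 33, 34, 34, 35, 36] 411.0
-230 [24, 25, 26, 26, 26, 27, 27, 28, 28, 29, 29, 30, 31, 31] 411.0
-220 [31, 31, 31, 31, 31, 32, 32, 32, 33, 33, 33, 33, 33, 33] 411.0
-210 [24, 24, 26, 27, 28, 29, 29, 29, 29, 30, 30, 30, 30, 31] 410.0
-200 [30, 30, 31, 31, 32, 32, 32, 33, 33, 33, 33, 33, 33, 33] 410.0
-190 [18, 28, 28, 28, 29, 29, 29, 30, 30, 31, 31, 31, 32, 32] 411.0
-180 [3, 5, 6, 7, 7, 7, 7, 9, 9, 10, 10, 10, 11, 11] 411.0
-170 [2, 2, 2, 3, 3, 3, 5, 7, 7, 9, 11, 11, 49, 50] 413.0
-160 [3, 58, 66, 67, 68, 69, 70, 74, 75, 75, 76, 77, 81, 81] 414.0
-150 [2, 3, 3, 3, 74, 155, 155, 156, 156, 156, 156, 157, 157, 157] 420.0
-140 [2, 154, 155, 155, 156, 156, 156, 156, 156, 157, 157, 157, 157, 157] 429.0
-130 [2, 2, 3, 3, 3, 3, 4, 154, 155, 156, 156, 156, 156, 156] 432.0
-120 [2, 2, 3, 3, 148, 155, 155, 155, 156, 156, 156, 156, 157, 157] 159.0
```

View pics/r2.png

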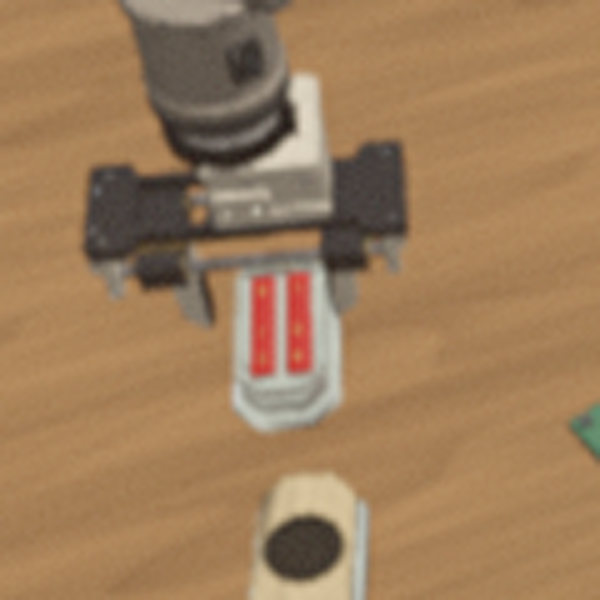

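apply_moves(motion="0 0 0.01 0; 0 0 0.01 0; 0 0 0.005 0; 0 0 0 0")

```text
time: 7.45
tool_pos: [447.2, -203.3, -13.5]
tcp_rot: [-3.141, 0.001, -0.264]
contact_force: [-0.4, -0.1, -0.9]
grip_width: 91.8
finger_force: 0.0
```

```bash
cat > tip.py <<'E'
from h import *
p=bot.capture("scene"); W=cloud(p); o=bot.get_obs()
print(o["tool_pos"],o["grip_width"],o["contact_force"])
q=o["tool_pos"]; y=o["tcp_rot"][2]; k,s=np.cos(y),np.sin(y)
d=W[...,:2]-q[:2]; X=k*d[...,0]+s*d[...,1]; Y=s*d[...,0]-k*d[...,1]
m=(abs(X)<17)&(abs(Y)>36)&(abs(Y)<72)
for a in(-1,1):
    k=m&(Y*a>0)&(W[...,2]>12); print(a,np.round(sorted(zip(W[...,2][k],X[k],Y[k]))[:9]).astype(int).tolist())
    k=m&(Y*a>0)&(W[...,2]>12)&(W[...,2]<90); print("  med X,Y",np.round([np.median(X[k]),np.median(Y[k]),Y[k].min(),Y[k].max()]))
E
python3 tip.py
```

```text
[ 447.41292818 -203.48302936  -13.15201171] 91.62399108327901 [-0.6404336  -0.41902814  0.10524925]
-1 [[24, 11, -49], [26, 9, -50], [28, 10, -53], [28, 10, -46], [32, 9, -53], [32, 10, -57], [33, 10, -47], [36, 9, -57], [38, 10, -51]]
  med X,Y [ 10. -54. -63. -46.]
1 [[30, 11, 53], [30, 12, 47], [30, 12, 50], [32, 10, 47], [32, 6, 47], [34, 10, 59], [35, 11, 56], [35, 12, 49], [36, 12, 52]]
  med X,Y [10. 50. 45. 63.]
```

apply_moves(motion="0 0 0.006 0; 0 0 0.004 0; 0 0 0 0; 0 0 0 0")

```text
time: 8.0
tool_pos: [447.6, -203.6, -22.8]
tcp_rot: [3.141, -0.0, -0.264]
contact_force: [0.5, -0.2, -0.5]
grip_width: 91.9
finger_force: 0.0
```

```bash
python3 tip.py
```

```text
[ 447.62108863 -203.58610513  -22.77782134] 91.55569161601134 [-0.21488316 -0.33147802 -0.18241523]
-1 [[19, 11, -52], [21, 12, -49], [23, 11, -52], [24, 11, -56], [24, 11, -49], [27, 9, -53], [27, 8, -46], [27, 9, -50], [28, 13, -46]]
  med X,Y [ 11. -53. -63. -46.]
1 [[16, 5, 46], [16, 10, 46], [17, 9, 52], [17, -11, 46], [17, 2, 46], [19, 12, 49], [21, 1, 46], [21, -3, 46], [22, 9, 58]]
  med X,Y [10. 49. 45. 63.]
```

apply_moves(motion="0 0 0 0; 0 0 0 0; 0 0 0 0; 0 0 0 0; 0 0 0 0; 0 0 0 0; 0 0 0 0; 0 0 0 0", fingers=-1)

```text
time: 9.05
tool_pos: [447.5, -203.5, -22.9]
tcp_rot: [3.142, -0.0, -0.264]
contact_force: [-0.1, 0.1, 1.7]
grip_width: 55.5
finger_force: 30.0
```

```bash
python3 go.py 631.7 15 90 .264; python3 m.py red
```

```text
t 9.1 pos [ 447.5 -203.5  -22.9] rpy [ 3.1415 -0.     -0.264 ] F [-0.1  0.1  1.7] w 55.5
turn -30.25 then mm x 234.8 y -162.9 z -112.9
top red [np.float64(446.457), np.float64(-204.59), np.float64(-0.26), 0, 13, 32.8]
scene red [np.float64(446.754), np.float64(-205.832), np.float64(-0.177), 227, 272, 33.1]
```

apply_moves(motion="0 0 -0.01 0; 0 0 -0.03 0; 0 0 -0.04 0; 0 0 0 -8; 0 0 0 -8; 0 0 0 -8; 0 0 0 -6.25; 0.03 -0.02 0 0")

```text
time: 10.15
tool_pos: [470.7, -177.4, 57.6]
tcp_rot: [3.141, 0.0, 0.262]
contact_force: [0.5, -0.1, -1.6]
grip_width: 55.9
finger_force: 30.0
```

apply_moves(motion="0.04 -0.028 0 0; 0.04 -0.028 0 0; 0.04 -0.028 0 0; 0.04 -0.028 0 0; 0.03 -0.021 0 0; 0.0148 -0.0099 0 0; 0 0 0 0; 0 0 0 0")

```text
time: 11.15
tool_pos: [630.9, 14.3, 57.1]
tcp_rot: [3.141, 0.001, 0.264]
contact_force: [-0.9, -0.0, -1.8]
grip_width: 56.1
finger_force: 30.0
```

```bash
python3 go.py 631.7 15 -21 .264
python3 - <<'E'
from h import *
o=bot.get_obs();q=o["tool_pos"]
for n in("top","scene"):
    W=cloud(bot.capture(n)); print(n,fit(W,q[0],q[1],o["tcp_rot"][2],q[2]+37+20))
E
```

```text
t 11.2 pos [630.9  14.3  57.1] rpy [3.1415e+00 1.0000e-03 2.6370e-01] F [-0.9 -0.  -1.8] w 56.1
turn -0.02 then mm x 0.9 y -0.4 z 78.1
top [np.float64(630.406), np.float64(13.606), np.float64(0.263), 0, 112, 112.0]
scene [np.float64(616.173), np.float64(31.159), np.float64(-0.181), 1183, 265, 113.1]
```

apply_moves(motion="0.0009 -0.0004 0.02 0; 0 0 0.02 0; 0 0 0.008 0; 0 0 0 0; 0 0 0 0")

```text
time: 11.88
tool_pos: [633.0, 15.3, 10.0]
tcp_rot: [3.141, -0.001, 0.264]
contact_force: [0.4, -0.3, -1.8]
grip_width: 55.8
finger_force: 30.0
```

```bash
cat > chk.py <<'E'
from h import *
import sys
# ends of carried tray/skirt and base foot edges: compare along tool x and y
o=bot.get_obs(); q=o["tool_pos"]; y=o["tcp_rot"][2]; k,s=np.cos(y),np.sin(y)
for n in("top","scene"):
    W=cloud(bot.capture(n)); d=W[...,:2]-q[:2]; X=k*d[...,0]+s*d[...,1]; Y=-s*d[...,0]+k*d[...,1]; Z=W[...,2]
    zt=float(sys.argv[1])
    m=(abs(Z-zt)<5)&(abs(Y)<12)&(abs(X)<70)&(abs(X)>25); print(n,"top face X ends",X[m].min().round(1),X[m].max().round(1))
    m=(abs(Z-10)<4)&(abs(Y)<40)&(abs(X)<90); print("  foot X ends",X[m].min().round(1),X[m].max().round(1))
    m=(abs(Z-10)<4)&(abs(X)<60)&(abs(X)>15)&(abs(Y)<65); print("  foot Y ends",Y[m].min().round(1),Y[m].max().round(1))
E
python3 go.py 631.7 15 -7 .264; python3 chk.py 63
```

```text
t 11.9 pos [633.   15.3  10. ] rpy [ 3.141e+00 -1.400e-03  2.637e-01] F [ 0.4 -0.3 -1.8] w 55.8
turn -0.02 then mm x -1.3 y -0.0 z 17.0
top top face X ends -53.0 -25.9
  foot X ends -75.8 -29.7
  foot Y ends -13.9 47.7
scene top face X ends -48.8 53.6
  foot X ends -30.8 74.8
  foot Y ends -49.8 49.9
```

apply_moves(motion="-0.0005 0 0.004 0; 0 0 0.003 0; 0 0 0.002 0; 0 0 0 0")

```text
time: 12.48
tool_pos: [631.8, 15.5, -0.2]
tcp_rot: [-3.141, 0.001, 0.264]
contact_force: [0.1, 0.3, -0.9]
grip_width: 55.8
finger_force: 30.0
```

apply_moves(motion="0 0 0.001 0; 0 0 0.001 0; 0 0 0.001 0; 0 0 0 0")

```text
time: 12.98
tool_pos: [631.9, 15.5, -3.0]
tcp_rot: [3.142, 0.0, 0.264]
contact_force: [0.3, 0.4, -2.0]
grip_width: 55.6
finger_force: 30.0
```

apply_moves(motion="0 0 0.001 0; 0 0 0.001 0; 0 0 0 0; 0 0 0 0")

```text
time: 13.48
tool_pos: [632.0, 15.5, -4.9]
tcp_rot: [3.141, -0.0, 0.264]
contact_force: [-1.0, 0.0, -2.1]
grip_width: 55.6
finger_force: 30.0
```

Sliding down without resistance; continue to seat.

apply_moves(motion="0 0 0.001 0; 0 0 0.001 0; 0 0 0 0")

```text
time: 13.85
tool_pos: [631.9, 15.5, -6.9]
tcp_rot: [3.142, 0.0, 0.264]
contact_force: [0.0, 0.1, -2.1]
grip_width: 55.7
finger_force: 30.0
```

apply_moves(motion="0 0 0.001 0; 0 0 0.001 0; 0 0 0 0")

```text
time: 14.22
tool_pos: [632.0, 15.5, -7.1]
tcp_rot: [3.141, -0.001, 0.264]
contact_force: [-5.1, 0.1, 10.8]
grip_width: 55.9
finger_force: 30.0
```

apply_moves(motion="0 0 0.001 0; 0 0 0.001 0; 0 0 0 0")

```text
time: 14.6
tool_pos: [632.1, 15.5, -7.1]
tcp_rot: [3.141, -0.001, 0.264]
contact_force: [-9.5, -0.0, 22.7]
grip_width: 55.7
finger_force: 30.0
```

```bash
python3 go.py 631.7 15 -7 .264; python3 chk.py 50
python3 - <<'E'
from h import *
W=cloud(bot.capture("scene")); print(fit(W,631.9,15.5,.264,50))
E
```

```text
t 14.6 pos [632.1  15.5  -7.1] rpy [ 3.1409e+00 -1.4000e-03  2.6410e-01] F [-9.5 -0.  22.7] w 55.7
turn 0.0 then mm x -0.5 y 0.4 z -0.1
top top face X ends -53.1 -26.5
  foot X ends -75.0 -29.7
  foot Y ends -49.1 47.4
scene top face X ends -50.9 53.2
  foot X ends -22.0 76.4
  foot Y ends -49.1 49.7
[np.float64(631.988), np.float64(15.673), np.float64(0.263), 216, 230, 48.9]
```

apply_moves(motion="0 0 -0.0025 0; 0 0 0 0; 0 0 0 0; 0 0 0 0")

```text
time: 15.25
tool_pos: [632.3, 15.5, -7.0]
tcp_rot: [3.141, -0.001, 0.264]
contact_force: [-4.0, -0.3, 10.7]
grip_width: 55.9
finger_force: 30.0
```

apply_moves(motion="0 0 0 0; 0 0 0 0; 0 0 0 0; 0 0 0 0; 0 0 0 0; 0 0 -0.03 0; 0 0 -0.06 0; 0 0 -0.05 0", fingers=1)

```text
time: 16.25
tool_pos: [632.1, 15.5, 133.6]
tcp_rot: [3.141, -0.001, 0.264]
contact_force: [0.7, -0.7, 0.1]
grip_width: 91.5
finger_force: 0.0
```

```bash
python3 - <<'E'
from h import *
from m import G
for n in("top","scene"):
    W=cloud(bot.capture(n)); print(n,"stack",fit(W,632,15.5,.264,50))
    for k in("pale","wal","lid"): print(k,fit(W,*G[k]))
E
python3 go.py 467.3 213.6 100 -.364
```

```text
top stack [np.float64(631.654), np.float64(14.378), np.float64(0.258), 0, 173, 48.2]
pale [np.float64(424.136), np.float64(349.404), np.float64(-0.294), 10, 448, 32.2]
wal [np.float64(467.14), np.float64(213.261), np.float64(-0.345), 1, 321, 31.9]
lid [np.float64(639.664), np.float64(-205.371), np.float64(2.811), 4, 590, 25.4]
scene stack [np.float64(632.14), np.float64(15.681), np.float64(0.269), 34, 401, 48.9]
pale [np.float64(423.702), np.float64(350.641), np.float64(-0.291), 44, 247, 32.6]
wal [np.float64(467.309), np.float64(214.184), np.float64(-0.372), 31, 133, 32.5]
lid [np.float64(639.752), np.float64(-203.855), np.float64(2.826), 12, 558, 26.3]
t 16.4 pos [635.7  15.2 138.6] rpy [ 3.1372 -0.0116  0.2642] F [ 0.6  0.2 -0.1] w 91.7
turn 35.99 then mm x -227.9 y -125.4 z 38.6
```

apply_moves(motion="0 0 0 9; 0 0 0 9; 0 0 0 9; 0 0 0 9; -0.04 -0.022 0 0; -0.04 -0.022 0 0; -0.04 -0.022 0 0; -0.04 -0.022 0 0")

```text
time: 17.35
tool_pos: [512.5, 155.6, 131.0]
tcp_rot: [3.141, 0.001, -0.365]
contact_force: [1.1, 1.1, -0.3]
grip_width: 91.7
finger_force: 0.0
```

apply_moves(motion="-0.04 -0.022 0.02 0; -0.0245 -0.0150 0.03 0; 0 0 0.04 0; 0 0 0.03 0; 0 0 0 0; 0 0 0 0")

```text
time: 18.1
tool_pos: [467.4, 212.4, 12.4]
tcp_rot: [-3.141, -0.001, -0.365]
contact_force: [-0.8, -0.4, -0.2]
grip_width: 91.9
finger_force: 0.0
```

```bash
python3 go.py 467.3 214.1 -23 -.363
```

```text
t 18.1 pos [467.4 212.4  12.4] rpy [-3.1409e+00 -1.0000e-03 -3.6450e-01] F [-0.8 -0.4 -0.2] w 91.9
turn -0.09 then mm x -0.7 y -1.6 z 35.4
```

apply_moves(motion="-0.0007 -0.0016 0.01 0; 0 0 0.015 0; 0 0 0.0104 0; 0 0 0 0; 0 0 0 0")

```text
time: 18.73
tool_pos: [466.8, 214.0, -23.8]
tcp_rot: [3.142, -0.0, -0.364]
contact_force: [0.3, -0.5, -0.5]
grip_width: 91.6
finger_force: 0.0
```

apply_moves(motion="0 0 0 0; 0 0 0 0; 0 0 0 0; 0 0 0 0; 0 0 0 0; 0 0 0 0; 0 0 0 0; 0 0 0 0", fingers=-1)

```text
time: 19.73
tool_pos: [466.7, 214.1, -23.7]
tcp_rot: [-3.142, -0.0, -0.364]
contact_force: [0.3, -0.1, 1.7]
grip_width: 55.9
finger_force: 30.0
```

apply_moves(motion="0 0 -0.01 0; 0 0 -0.03 0; 0 0 -0.04 0; 0 0 -0.04 0; 0 0 0 -9; 0 0 0 -9; 0 0 0 -9; 0 0 0 -9")

```text
time: 20.72
tool_pos: [466.3, 213.9, 96.5]
tcp_rot: [3.141, 0.0, 0.269]
contact_force: [0.1, -0.1, -1.1]
grip_width: 56.0
finger_force: 30.0
```

```bash
python3 go.py 632.1 15.5 60 .264
```

```text
t 20.7 pos [466.3 213.9  96.5] rpy [3.1414e+00 4.0000e-04 2.6920e-01] F [ 0.1 -0.1 -1.1] w 56.0
turn 0.3 then mm x 108.3 y 234.8 z 36.5
```

apply_moves(motion="0 0.03 0 0.3; 0 0.05 0 0; 0 0.05 0 0; 0 0.05 0 0; 0.02 0.04 0 0; 0.04 0.0148 0 0; 0.03 0 0.01 0; 0.0176 0 0.01 0")

```text
time: 21.72
tool_pos: [631.9, 14.5, 76.0]
tcp_rot: [3.142, 0.0, 0.258]
contact_force: [-0.2, -0.5, -2.3]
grip_width: 55.8
finger_force: 30.0
```

apply_moves(motion="0 0 0.02 0; 0 0 0.018 0; 0 0 0 0; 0 0 0 0; 0 0 0 0")

```text
time: 22.35
tool_pos: [631.5, 14.5, 39.3]
tcp_rot: [3.141, -0.002, 0.259]
contact_force: [0.6, 0.3, -1.8]
grip_width: 55.8
finger_force: 30.0
```

```bash
python3 go.py 631.4 15.3 18 .264; python3 chk.py 88
```

```text
t 22.4 pos [631.5  14.5  39.3] rpy [ 3.1408e+00 -1.7000e-03  2.5870e-01] F [ 0.6  0.3 -1.8] w 55.8
turn -0.3 then mm x 0.1 y -0.8 z 21.3
top top face X ends -52.5 -25.9
  foot X ends -75.6 -25.5
  foot Y ends -12.9 48.1
scene top face X ends 26.5 52.8
  foot X ends -70.8 77.4
  foot Y ends -49.0 50.1
```

apply_moves(motion="0.0001 -0.0008 0.005 -0.3; 0 0 0.005 0; 0 0 0.002 0; 0 0 0 0; 0 0 0 0")

```text
time: 23.08
tool_pos: [630.9, 15.4, 26.3]
tcp_rot: [3.141, -0.0, 0.264]
contact_force: [-0.2, -0.4, -1.0]
grip_width: 55.8
finger_force: 30.0
```

apply_moves(motion="0 0 0.001 0; 0 0 0.001 0; 0 0 0.001 0; 0 0 0 0")

```text
time: 23.58
tool_pos: [630.7, 15.4, 23.1]
tcp_rot: [-3.142, 0.0, 0.264]
contact_force: [0.4, 0.3, -1.2]
grip_width: 55.8
finger_force: 30.0
```

apply_moves(motion="0 0 0.001 0; 0 0 0.001 0; 0 0 0.001 0; 0 0 0 0")

```text
time: 24.08
tool_pos: [630.7, 15.4, 20.1]
tcp_rot: [-3.142, 0.0, 0.264]
contact_force: [0.4, -0.5, -1.9]
grip_width: 55.7
finger_force: 30.0
```

Going in freely; seat, relax and release.

apply_moves(motion="0 0 0.001 0; 0 0 0.001 0; 0 0 0.001 0; 0 0 0 0")

```text
time: 24.58
tool_pos: [630.8, 15.4, 18.1]
tcp_rot: [3.141, -0.0, 0.264]
contact_force: [-2.2, -0.1, 4.3]
grip_width: 55.8
finger_force: 30.0
```

apply_moves(motion="0 0 0.001 0; 0 0 0 0; 0 0 0 0")

```text
time: 24.95
tool_pos: [630.9, 15.4, 18.1]
tcp_rot: [3.141, -0.001, 0.264]
contact_force: [-5.0, -0.2, 11.8]
grip_width: 55.7
finger_force: 30.0
```

apply_moves(motion="0 0 -0.0015 0; 0 0 0 0; 0 0 0 0")

```text
time: 25.32
tool_pos: [631.0, 15.4, 18.1]
tcp_rot: [3.141, -0.0, 0.264]
contact_force: [-3.0, -0.1, 4.8]
grip_width: 55.7
finger_force: 30.0
```

apply_moves(motion="0 0 0 0; 0 0 0 0; 0 0 0 0; 0 0 0 0; 0 0 0 0; 0 0 -0.03 0; 0 0 -0.05 0; 0 0 -0.04 0", fingers=1)

```text
time: 26.32
tool_pos: [631.1, 15.4, 139.6]
tcp_rot: [3.141, -0.001, 0.264]
contact_force: [0.4, -0.6, -0.4]
grip_width: 91.7
finger_force: 0.0
```

```bash
python3 - <<'E'
from h import *
from m import G
for n in("top","scene"):
    W=cloud(bot.capture(n)); print(n,"stack",fit(W,632,15.5,.264,76)); print("pale",fit(W,*G["pale"]))
E
python3 go.py 424.3 350.2 100 -.288
```

```text
top stack [np.float64(630.888), np.float64(15.275), np.float64(0.284), 0, 168, 74.0]
pale [np.float64(424.228), np.float64(349.315), np.float64(-0.293), 13, 452, 32.1]
scene stack [np.float64(631.368), np.float64(15.718), np.float64(0.273), 32, 421, 74.9]
pale [np.float64(425.034), np.float64(350.041), np.float64(-0.287), 41, 258, 32.7]
t 26.4 pos [633.7  15.2 143.3] rpy [ 3.138  -0.0093  0.2641] F [ 0.1 -0.5  0.6] w 91.8
turn 31.63 then mm x -295.9 y -261.7 z 43.3
```

apply_moves(motion="0 0 0 8; 0 0 0 8; 0 0 0 8; 0 0 0 7.63; -0.05 0 0 0; -0.05 -0.01 0 0; -0.05 -0.03 0 0; -0.045 -0.04 0 0")

```text
time: 27.42
tool_pos: [464.7, 148.1, 137.3]
tcp_rot: [3.141, 0.001, -0.29]
contact_force: [0.1, 0.8, 0.1]
grip_width: 91.8
finger_force: 0.0
```

apply_moves(motion="-0.04 -0.045 0 0; -0.04 -0.045 0 0; -0.0209 -0.045 0 0; 0 -0.0467 0.02 0; 0 0 0.04 0; 0 0 0.04 0; 0 0 0.02 0; 0 0 0 0")

```text
time: 28.42
tool_pos: [420.0, 349.5, 15.7]
tcp_rot: [3.138, 0.003, -0.288]
contact_force: [-0.0, -0.2, 0.1]
grip_width: 92.0
finger_force: 0.0
```

```bash
python3 go.py 424.6 350.1 -23 -.289
```

```text
t 28.4 pos [420.  349.5  15.7] rpy [ 3.1381e+00  2.9000e-03 -2.8800e-01] F [-0.  -0.2  0.1] w 92.0
turn 0.06 then mm x 4.3 y -1.9 z 38.7
```

apply_moves(motion="0 0 0 0; 0 0 0 0")

```text
time: 28.68
tool_pos: [422.2, 350.8, 18.8]
tcp_rot: [-3.14, -0.002, -0.288]
contact_force: [0.3, 0.8, 1.0]
grip_width: 92.0
finger_force: 0.0
```

```bash
python3 go.py 424.6 350.1 -23 -.289
```

```text
t 28.7 pos [422.2 350.8  18.8] rpy [-3.140e+00 -1.500e-03 -2.881e-01] F [0.3 0.8 1. ] w 92.0
turn 0.05 then mm x 2.5 y -0.0 z 41.8
```

apply_moves(motion="0.0025 0 0.015 0; 0 0 0.015 0; 0 0 0.0105 0; 0 0 0 0; 0 0 0 0; 0 0 0 0")

```text
time: 29.42
tool_pos: [424.1, 349.9, -22.4]
tcp_rot: [-3.141, -0.001, -0.288]
contact_force: [0.0, -1.1, -0.7]
grip_width: 91.9
finger_force: 0.0
```

apply_moves(motion="0 0 0 0; 0 0 0 0; 0 0 0 0; 0 0 0 0; 0 0 0 0; 0 0 0 0; 0 0 0 0; 0 0 0 0", fingers=-1)

```text
time: 30.42
tool_pos: [423.9, 349.7, -22.8]
tcp_rot: [-3.141, -0.0, -0.288]
contact_force: [1.0, 1.0, -0.1]
grip_width: 55.8
finger_force: 30.0
```

apply_moves(motion="0 0 -0.01 0; 0 0 -0.03 0; 0 0 -0.04 0; 0 0 -0.04 0; 0 0 0 -8; 0 0 0 -8; 0 0 0 -8; 0 0 0 -7.7")

```text
time: 31.42
tool_pos: [423.5, 349.4, 97.5]
tcp_rot: [3.141, 0.0, 0.27]
contact_force: [-0.3, -0.3, -2.3]
grip_width: 56.0
finger_force: 30.0
```

```bash
python3 go.py 631.1 15.4 60 .264
```

```text
t 31.4 pos [423.5 349.4  97.5] rpy [3.1413e+00 5.0000e-04 2.6970e-01] F [-0.3 -0.3 -2.3] w 56.0
turn 0.33 then mm x 113.3 y 376.6 z 37.5
```

apply_moves(motion="0 0.03 0 0.33; 0 0.05 0 0; 0 0.05 0 0; 0 0.05 0 0; 0 0.05 0 0; 0 0.05 0 0; 0 0.05 0 0; 0.02 0.0366 0 0")

```text
time: 32.42
tool_pos: [536.8, -1.6, 97.7]
tcp_rot: [-3.141, 0.001, 0.258]
contact_force: [0.6, 1.0, -2.6]
grip_width: 55.8
finger_force: 30.0
```

apply_moves(motion="0.03 0.01 0 0; 0.04 0 0 0; 0.0233 0 0 0; 0 0 0.015 0; 0 0 0.015 0; 0 0 0 0; 0 0 0 0; 0 0 0 0")

```text
time: 33.42
tool_pos: [630.3, 14.7, 68.0]
tcp_rot: [3.141, -0.001, 0.259]
contact_force: [0.1, 1.0, -1.2]
grip_width: 55.7
finger_force: 30.0
```

```bash
python3 go.py 631.1 15.4 45 .264
```

```text
t 33.4 pos [630.3  14.7  68. ] rpy [ 3.1411e+00 -1.1000e-03  2.5930e-01] F [ 0.1  1.  -1.2] w 55.7
turn -0.27 then mm x 0.9 y -0.5 z 23.0
```

apply_moves(motion="0.0009 -0.0006 0.006 -0.27; 0 0 0.005 0; 0 0 0.002 0; 0 0 0 0; 0 0 0 0")

```text
time: 34.05
tool_pos: [631.0, 15.6, 54.3]
tcp_rot: [3.141, -0.0, 0.264]
contact_force: [0.1, -0.6, -2.6]
grip_width: 55.8
finger_force: 30.0
```

apply_moves(motion="0 0 0.001 0; 0 0 0.001 0; 0 0 0.001 0; 0 0 0 0")

```text
time: 34.55
tool_pos: [630.8, 15.6, 51.1]
tcp_rot: [3.142, 0.0, 0.264]
contact_force: [0.1, 0.2, -2.8]
grip_width: 56.1
finger_force: 30.0
```

apply_moves(motion="0 0 0.001 0; 0 0 0.001 0; 0 0 0.001 0; 0 0 0 0")

```text
time: 35.05
tool_pos: [630.8, 15.6, 48.1]
tcp_rot: [3.142, 0.0, 0.264]
contact_force: [0.2, -0.4, -1.8]
grip_width: 55.4
finger_force: 30.0
```

apply_moves(motion="0 0 0.001 0; 0 0 0.001 0; 0 0 0.001 0; 0 0 0 0")

```text
time: 35.55
tool_pos: [630.8, 15.6, 45.2]
tcp_rot: [3.141, 0.0, 0.264]
contact_force: [-0.7, 0.0, -1.4]
grip_width: 55.5
finger_force: 30.0
```

apply_moves(motion="0 0 0.001 0; 0 0 0.001 0; 0 0 0 0")

```text
time: 35.92
tool_pos: [630.9, 15.6, 45.0]
tcp_rot: [3.141, -0.001, 0.264]
contact_force: [-4.7, -0.4, 9.6]
grip_width: 56.0
finger_force: 30.0
```

apply_moves(motion="0 0 -0.001 0; 0 0 0 0; 0 0 0 0")

```text
time: 36.3
tool_pos: [630.9, 15.6, 45.1]
tcp_rot: [3.141, -0.0, 0.264]
contact_force: [-3.2, 0.6, 5.7]
grip_width: 55.7
finger_force: 30.0
```

apply_moves(motion="0 0 0 0; 0 0 0 0; 0 0 0 0; 0 0 0 0; 0 0 0 0; 0 0 -0.03 0; 0 0 -0.05 0; 0 0 -0.02 0", fingers=1)

```text
time: 37.3
tool_pos: [632.3, 15.5, 147.5]
tcp_rot: [3.14, -0.005, 0.264]
contact_force: [-0.2, -0.1, 0.2]
grip_width: 91.8
finger_force: 0.0
```

```bash
python3 - <<'E'
from h import *
for n in("top","scene"):
    W=cloud(bot.capture(n)); print(n,"stack",fit(W,632,15.5,.264,102)); print("lid",fit(W,639.7,-204.6,2.82,26))
E
python3 go.py 639.9 -204.2 100 2.818
```

```text
top stack [np.float64(630.841), np.float64(14.283), np.float64(0.245), 1, 179, 99.9]
lid [np.float64(639.522), np.float64(-205.373), np.float64(2.809), 2, 598, 25.5]
scene stack [np.float64(630.851), np.float64(15.932), np.float64(0.266), 43, 403, 101.0]
lid [np.float64(640.287), np.float64(-203.82), np.float64(2.799), 22, 581, 26.4]
t 37.4 pos [632.5  15.5 147.2] rpy [ 3.1394 -0.0054  0.2642] F [ 0.6 -0.4  0. ] w 91.9
turn -146.32 then mm x -76.9 y -205.9 z 47.2
```

apply_moves(motion="0 0 0 -10; 0 0 0 -10; 0 0 0 -10; 0 0 0 -10; 0 0 0 -10; 0 0 0 -10; 0 0 0 -10; 0 0 0 -10")

```text
time: 38.4
tool_pos: [630.0, 15.7, 142.3]
tcp_rot: [-3.139, -0.0, 1.666]
contact_force: [-0.4, 0.4, 0.5]
grip_width: 91.6
finger_force: 0.0
```

apply_moves(motion="0 0 0 -10; 0 0 0 -10; 0 0 0 -10; 0 0 0 -10; 0 0 0 -10; 0 0 0 -10; 0 0 0 -5.98; 0 0 0 0")

```text
time: 39.4
tool_pos: [630.2, 15.7, 142.7]
tcp_rot: [-3.141, -0.002, 2.811]
contact_force: [0.7, 0.4, -0.3]
grip_width: 91.8
finger_force: 0.0
```

```bash
python3 go.py 640.1 -204.2 30 2.812
```

```text
t 39.4 pos [630.2  15.7 142.7] rpy [-3.1410e+00 -2.2000e-03  2.8109e+00] F [ 0.7  0.4 -0.3] w 91.8
turn -0.06 then mm x -80.6 y -204.8 z 112.7
```

apply_moves(motion="-0.01 -0.03 0 0; -0.02 -0.05 0 0; -0.02 -0.05 0 0; -0.02 -0.05 0.02 0; -0.0106 -0.0248 0.03 0; 0 0 0.04 0; 0 0 0.0227 0; 0 0 0 0")

```text
time: 40.4
tool_pos: [638.9, -203.6, 28.5]
tcp_rot: [3.141, -0.006, 2.81]
contact_force: [-0.3, 0.1, -0.1]
grip_width: 91.8
finger_force: 0.0
```

apply_moves(motion="0 0 0 0; 0 0 0 0")

```text
time: 40.65
tool_pos: [641.7, -204.5, 33.1]
tcp_rot: [-3.141, 0.003, 2.812]
contact_force: [-0.3, 0.8, 0.3]
grip_width: 91.9
finger_force: 0.0
```

```bash
python3 go.py 640.1 -204.2 -24 2.812
```

```text
t 40.6 pos [ 641.7 -204.5   33.1] rpy [-3.1413e+00  2.7000e-03  2.8117e+00] F [-0.3  0.8  0.3] w 91.9
turn -0.02 then mm x 1.6 y -0.2 z 57.1
```

apply_moves(motion="0.0012 0 0.02 0; 0 0 0.02 0; 0 0 0.01 0; 0 0 0.005 0; 0 0 0 0; 0 0 0 0; 0 0 0 0; 0 0 0 0")

```text
time: 41.65
tool_pos: [639.9, -204.0, -23.1]
tcp_rot: [-3.141, 0.001, 2.812]
contact_force: [0.1, -1.2, -0.3]
grip_width: 91.8
finger_force: 0.0
```

```bash
python3 go.py 640.1 -204.2 -24 2.812
```

```text
t 41.6 pos [ 639.9 -204.   -23.1] rpy [-3.1415e+00  6.0000e-04  2.8120e+00] F [ 0.1 -1.2 -0.3] w 91.8
turn -0.0 then mm x -0.3 y -0.2 z 0.9
```

apply_moves(motion="0 0 0.001 0; 0 0 0 0; 0 0 0 0; 0 0 0 0; 0 0 0 0; 0 0 0 0; 0 0 0 0; 0 0 0 0", fingers=-1)

```text
time: 42.65
tool_pos: [639.7, -203.9, -24.5]
tcp_rot: [-3.142, 0.0, 2.812]
contact_force: [0.8, -0.6, -0.2]
grip_width: 55.6
finger_force: 30.0
```

apply_moves(motion="0 0 -0.01 0; 0 0 -0.03 0; 0 0 -0.04 0; 0 0 -0.045 0; 0 0 0 10; 0 0 0 10; 0 0 0 10; 0 0 0 10")

```text
time: 43.65
tool_pos: [639.3, -203.7, 100.7]
tcp_rot: [-3.141, -0.0, 2.108]
contact_force: [0.0, -0.2, -2.4]
grip_width: 55.8
finger_force: 30.0
```

apply_moves(motion="0 0 0 10; 0 0 0 10; 0 0 0 10; 0 0 0 10; 0 0 0 10; 0 0 0 10; 0 0 0 10; 0 0 0 10")

```text
time: 44.65
tool_pos: [639.4, -203.7, 100.7]
tcp_rot: [-3.141, 0.0, 0.712]
contact_force: [0.5, 0.3, -3.8]
grip_width: 55.9
finger_force: 30.0
```

apply_moves(motion="0 0 0 10; 0 0 0 10; 0 0 0 5.98; 0 0 0 0")

```text
time: 45.15
tool_pos: [639.4, -203.8, 100.6]
tcp_rot: [-3.141, 0.0, 0.265]
contact_force: [-0.2, -0.3, -2.6]
grip_width: 55.9
finger_force: 30.0
```

```bash
python3 go.py 631.3 15.6 90 .264
```

```text
t 45.1 pos [ 639.4 -203.8  100.6] rpy [-3.1414e+00  4.0000e-04  2.6520e-01] F [-0.2 -0.3 -2.6] w 55.9
turn 0.07 then mm x 49.4 y -213.9 z 10.6
```

apply_moves(motion="0.01 -0.03 0 0; 0.01 -0.05 0 0; 0.01 -0.05 0 0; 0.01 -0.05 0 0; 0.01 -0.0339 0 0; 0 0 0 0; 0 0 0 0; 0 0 0 0")

```text
time: 46.15
tool_pos: [632.1, 14.4, 100.5]
tcp_rot: [3.141, 0.0, 0.263]
contact_force: [0.6, -0.2, -3.8]
grip_width: 55.8
finger_force: 30.0
```

apply_moves(motion="0 0 0.008 0; 0 0 0.006 0; 0 0 0 0; 0 0 0 0")

```text
time: 46.65
tool_pos: [632.1, 15.6, 86.5]
tcp_rot: [3.142, 0.0, 0.264]
contact_force: [-0.2, -0.8, -2.7]
grip_width: 56.0
finger_force: 30.0
```

```bash
python3 go.py 631.9 15.8 79 .264; python3 chk.py 126
```

```text
t 46.6 pos [632.1  15.6  86.5] rpy [3.1415 0.     0.264 ] F [-0.2 -0.8 -2.7] w 56.0
turn 0.0 then mm x -0.2 y -0.3 z 7.5
top top face X ends -58.4 -54.2
  foot X ends -76.0 -19.6
  foot Y ends -10.5 47.8
scene top face X ends 49.8 56.1
  foot X ends -73.6 75.6
  foot Y ends -49.8 48.5
```

apply_moves(motion="-0.0002 -0.0002 0.004 0; 0 0 0.003 0; 0 0 0.001 0; 0 0 0.001 0; 0 0 0 0")

```text
time: 47.38
tool_pos: [631.8, 15.8, 77.5]
tcp_rot: [3.142, 0.0, 0.264]
contact_force: [0.0, 0.2, -3.3]
grip_width: 55.5
finger_force: 30.0
```

apply_moves(motion="0 0 0.001 0; 0 0 0.001 0; 0 0 0.001 0; 0 0 0 0")

```text
time: 47.88
tool_pos: [631.7, 15.8, 74.4]
tcp_rot: [-3.142, 0.0, 0.264]
contact_force: [0.3, -0.3, -3.0]
grip_width: 55.9
finger_force: 30.0
```

apply_moves(motion="0 0 0.001 0; 0 0 0.001 0; 0 0 0.001 0; 0 0 0 0")

```text
time: 48.38
tool_pos: [631.7, 15.8, 71.4]
tcp_rot: [-3.142, 0.0, 0.264]
contact_force: [0.6, -1.0, -2.1]
grip_width: 55.7
finger_force: 30.0
```

apply_moves(motion="0 0 0.001 0; 0 0 0.001 0; 0 0 0 0; 0 0 0 0")

```text
time: 48.88
tool_pos: [631.8, 15.8, 69.5]
tcp_rot: [3.142, 0.0, 0.264]
contact_force: [0.7, -0.2, -2.3]
grip_width: 55.5
finger_force: 30.0
```

apply_moves(motion="0 0 0.001 0; 0 0 0.0005 0; 0 0 0 0; 0 0 0 0")

```text
time: 49.38
tool_pos: [632.0, 15.8, 69.3]
tcp_rot: [3.141, -0.001, 0.264]
contact_force: [-3.9, 0.2, 5.0]
grip_width: 56.0
finger_force: 30.0
```

apply_moves(motion="0 0 -0.0007 0; 0 0 0 0; 0 0 0 0")

```text
time: 49.75
tool_pos: [632.0, 15.8, 69.3]
tcp_rot: [3.141, -0.001, 0.264]
contact_force: [-2.9, -0.6, 5.8]
grip_width: 55.7
finger_force: 30.0
```

apply_moves(motion="0 0 0 0; 0 0 0 0; 0 0 0 0; 0 0 0 0; 0 0 0 0; 0 0 -0.03 0; 0 0 -0.05 0; 0 0 -0.03 0", fingers=1)

```text
time: 50.75
tool_pos: [632.7, 15.7, 181.4]
tcp_rot: [3.14, -0.003, 0.264]
contact_force: [0.6, -0.2, 0.6]
grip_width: 91.9
finger_force: 0.0
```

apply_moves(motion="-0.03 0 0 0; -0.05 0 0 0; -0.05 0 0 0; -0.03 0 0 0; 0 0 0 0")

```text
time: 51.38
tool_pos: [476.2, -26.2, 179.3]
tcp_rot: [3.141, -0.0, 0.263]
contact_force: [0.8, 0.4, 1.5]
grip_width: 91.6
finger_force: 0.0
```

Run:
```python
from h import *
pm={}
for n in("top","scene"):
    p=bot.capture(n); W=cloud(p); print(n,"stack",fit(W,632,15.5,.264,120))
    # black pad: dark px at z~120
    g=p["img"].max(2); m=(abs(W[...,2]-120)<6)&(np.hypot(W[...,0]-632,W[...,1]-15.5)<40)&(g<70); print("pad",m.sum(),W[m].mean(0).round(1),W[m].min(0).round(1),W[m].max(0).round(1))
    V=W.reshape(-1,3); V=V[~np.isnan(V[:,0])]
    # arm line
    h=V[(V[:,2]>156)&(V[:,2]<168)&(V[:,0]>630)&(V[:,0]<682)&(abs(V[:,1]-265)<14)]
    print("arm",np.polyfit(h[:,0]-620,h[:,1],1),h[:,2].mean())
    h=V[(V[:,2]>168)&(np.hypot(V[:,0]-699,V[:,1]-257)<18)]; print("ball",h.mean(0),len(h))
    for lo,hi in[(32,86),(100,127),(127,166)]:
        h=V[(V[:,2]>lo)&(V[:,2]<hi)&(np.hypot(V[:,0]-620,V[:,1]-270)<24)]; print(lo,np.round(h.min(0)),np.round(h.max(0)))
    cv2.imwrite(f"pics/{n}2.png",p["img"])
a=cv2.imread("pics/scene2.png")[120:280,210:410]; cv2.imwrite("pics/s2.png",cv2.resize(a,(800,600),interpolation=cv2.INTER_CUBIC))
```

```text
top stack [np.float64(629.857), np.float64(14.316), np.float64(0.263), 0, 725, 119.4]
pad 230 [631.4  15.  119.5] [609.4  -7.8 114.6] [654.3  36.6 124.5]
arm [-1.81644609e-01  2.71132634e+02] 161.46367325154685
ball [697.18350136 256.43925011 175.21778515] 45
32 [603. 254.  34.] [633. 273.  86.]
100 [611. 261. 101.] [624. 268. 118.]
127 [602. 256. 128.] [644. 285. 164.]
scene stack [np.float64(630.333), np.float64(15.557), np.float64(0.265), 27, 551, 120.2]
pad 86 [630.1  15.  120.6] [612.1  -3.7 116.7] [647.7  35.4 123.9]
arm [-1.68215889e-01  2.71441111e+02] 162.3106680602678
ball [701.97482991 255.59408227 175.07924959] 37
32 [606. 254.  32.] [638. 285.  86.]
100 [617. 263. 101.] [630. 279. 126.]
127 [603. 257. 128.] [643. 285. 165.]
```

View pics/s2.png

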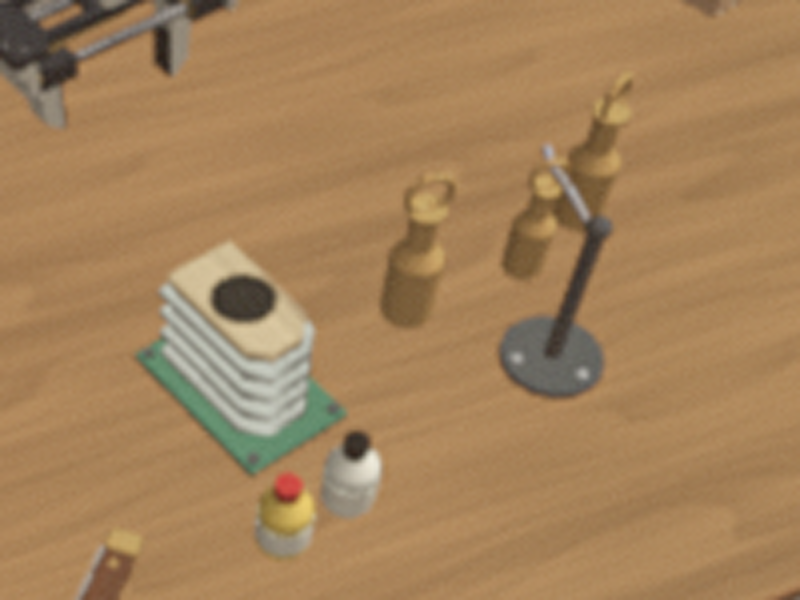

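Run:
```python
from h import *
p=bot.capture("scene"); W=cloud(p); o=bot.get_obs(); q=o["tool_pos"]; q[2]+=37; y=o["tcp_rot"][2]; k,s=np.cos(y),np.sin(y); print(q)
d=W-q; X=k*d[...,0]+s*d[...,1]; Y=s*d[...,0]-k*d[...,1]; Z=d[...,2]
m=(abs(X)<60)&(abs(Y)<110)&(Z>-10)&(Z<150)
print("X range above 60",X[m&(Z>60)].min(),X[m&(Z>60)].max())
for a in range(-105,105,7):
    k=m&(Y>=a)&(Y<a+7); 
    if k.sum(): 
        i=np.argsort(Z[k])[:5]; print(a,[(round(float(z)),round(float(x))) for z,x in zip(Z[k][i],X[k][i])],Z[k].max().round())
for z in range(-4,80,6):
    k=m&(Z>=z)&(Z<z+6)&(abs(Y)<80); yy=Y[k]; print("z",z,"Y-",np.round([yy[yy<0].min(),yy[yy<0].max()] if (yy<0).any() else []),"Y+",np.round([yy[yy>0].min(),yy[yy>0].max()] if (yy>0).any() else []))
for n in("top","scene"):
    W=cloud(bot.capture(n)); V=W.reshape(-1,3)
    for c in[(606,176),(578,362)]:
        h=V[(np.hypot(V[:,0]-c[0],V[:,1]-c[1])<32)&(V[:,2]>150)&(V[:,2]<200)]; print(n,c,np.round(h.min(0)),np.round(h.max(0)),np.round(sorted(h[:,2])[-6:]))
        h=h[h[:,2]>163];print("   >163",np.round(h.min(0)),np.round(h.max(0)))
a=p["img"][90:210,150:310]; cv2.imwrite("pics/g.png",cv2.resize(a,(800,600),interpolation=cv2.INTER_CUBIC))
```

```text
[478.49792231 -25.95964307 215.96074292]
X range above 60 -38.66346132765105 38.45332627610904
-98 [(91, 36), (96, 37), (96, 33), (101, 35), (103, 34)] 109.0
-91 [(72, 37), (75, 36), (79, 37), (79, 34), (84, 35)] 110.0
-84 [(67, 33), (68, 36), (71, 35), (74, 34), (75, 37)] 111.0
-77 [(75, 37), (75, 38), (76, 36), (77, 35), (80, 36)] 111.0
-70 [(37, 7), (43, 10), (47, 10), (70, 34), (72, 34)] 110.0
-63 [(9, 10), (13, 12), (17, 10), (17, 12), (19, 10)] 109.0
-56 [(1, 9), (4, 10), (7, 9), (11, 10), (14, 11)] 111.0
-49 [(2, -7), (2, 4), (3, -1), (3, 10), (6, -1)] 144.0
-42 [(78, 28), (79, 31), (82, 29), (83, 28), (83, 26)] 141.0
-35 [(79, 30), (79, 29), (80, 28), (81, 28), (82, 30)] 141.0
-28 [(79, 30), (79, 29), (82, 24), (83, 30), (83, 28)] 141.0
-21 [(77, 29), (78, 30), (80, 30), (81, 28), (82, 27)] 142.0
-14 [(80, 30), (80, 29), (82, 30), (82, 29), (83, 28)] 143.0
-7 [(76, 28), (80, 32), (80, 30), (80, 29), (81, 28)] 144.0
0 [(78, 30), (80, 30), (82, 29), (83, 28), (83, 25)] 142.0
7 [(76, -26), (77, 28), (78, 30), (79, -25), (82, 30)] 149.0
14 [(78, 30), (79, -25), (79, 30), (80, -27
[... 907 characters left out ...]
Y- [-63. -45.] Y+ [47. 66.]
z 44 Y- [-63. -45.] Y+ [55. 64.]
z 50 Y- [-60. -48.] Y+ []
z 56 Y- [-49. -48.] Y+ []
z 62 Y- [-50. -47.] Y+ []
z 68 Y- [-69. -47.] Y+ [49. 77.]
z 74 Y- [-80.  -1.] Y+ [ 3. 76.]
top (606, 176) [602. 156. 150.] [610. 196. 172.] [170. 171. 171. 172. 172. 172.]
   >163 [604. 159. 163.] [610. 191. 172.]
top (578, 362) [553. 347. 150.] [573. 381. 173.] [170. 171. 172. 172. 172. 173.]
   >163 [555. 350. 163.] [570. 380. 173.]
scene (606, 176) [603. 156. 152.] [613. 197. 173.] [172. 172. 172. 172. 172. 173.]
   >163 [604. 161. 165.] [613. 191. 173.]
scene (578, 362) [556. 350. 151.] [574. 383. 172.] [169. 170. 170. 171. 171. 172.]
   >163 [559. 352. 164.] [571. 375. 172.]
```

View pics/g.png

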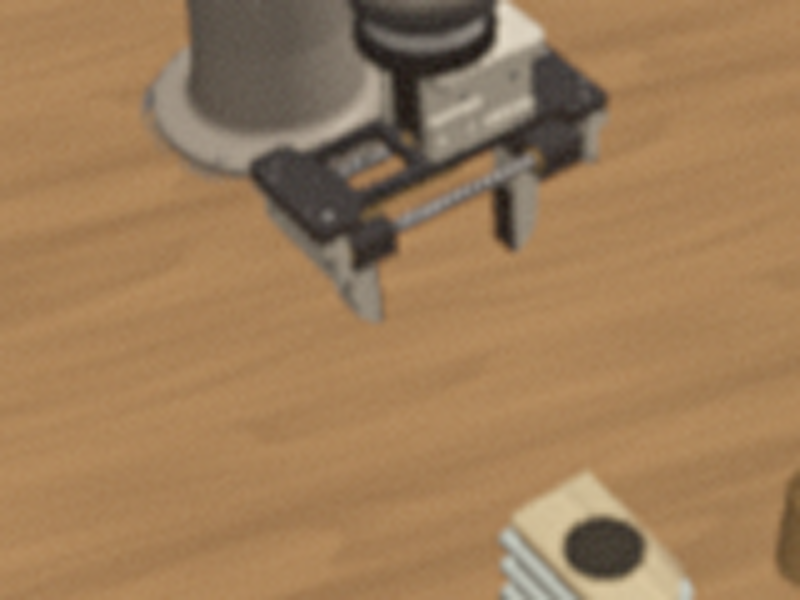

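```bash
python3 go.py 620.5 271 91 -.17
```

```text
t 51.6 pos [478.3 -25.8 178.6] rpy [ 3.1415e+00 -3.0000e-04  2.6460e-01] F [0.3 0.7 0.5] w 91.9
turn 24.9 then mm x 89.9 y -316.6 z 87.6
```

apply_moves(motion="0 0 -0.01 8.3; 0 0 0 8.3; 0 0 0 8.3; 0 -0.04 0 0; 0 -0.05 0 0; 0.01 -0.05 0 0; 0.02 -0.05 0 0; 0.02 -0.05 0 0", fingers=0.4)

```text
time: 52.62
tool_pos: [568.5, 204.3, 188.3]
tcp_rot: [3.141, -0.0, -0.17]
contact_force: [-0.1, -0.6, 0.6]
grip_width: 64.4
finger_force: 0.0
```

apply_moves(motion="0.02 -0.05 0 0; 0.0199 -0.0266 0 0; 0 0 0 0; 0 0 0 0; 0 0 0 0; 0 0 0 0")

```text
time: 53.38
tool_pos: [619.6, 270.2, 189.3]
tcp_rot: [-3.141, -0.001, -0.171]
contact_force: [0.5, -0.1, -0.0]
grip_width: 64.2
finger_force: 0.0
```

```bash
python3 go.py 620.5 271 91 -.17
```

```text
t 53.4 pos [619.6 270.2 189.3] rpy [-3.1414e+00 -6.0000e-04 -1.7120e-01] F [ 0.5 -0.1 -0. ] w 64.2
turn -0.07 then mm x 0.8 y -1.0 z 98.3
```

apply_moves(motion="0.0008 -0.001 0.02 0; 0 0 0.03 0; 0 0 0.03 0; 0 0 0.012 0; 0 0 0.005 0; 0 0 0 0; 0 0 0 0; 0 0 0 0")

```text
time: 54.38
tool_pos: [621.0, 271.8, 92.6]
tcp_rot: [-3.141, -0.001, -0.17]
contact_force: [-0.4, 0.2, 0.4]
grip_width: 64.3
finger_force: 0.0
```

```bash
python3 go.py 620.5 271 91 -.17
python3 - <<'E'
from h import *
p=bot.capture("scene"); W=cloud(p)
a=p["img"][140:230,290:410]; cv2.imwrite("pics/w1.png",cv2.resize(a,(800,600),interpolation=cv2.INTER_CUBIC))
E
```

```text
t 54.4 pos [621.  271.8  92.6] rpy [-3.141e+00 -1.300e-03 -1.703e-01] F [-0.4  0.2  0.4] w 64.3
turn -0.02 then mm x -0.4 y 0.9 z 1.6
```

View pics/w1.png

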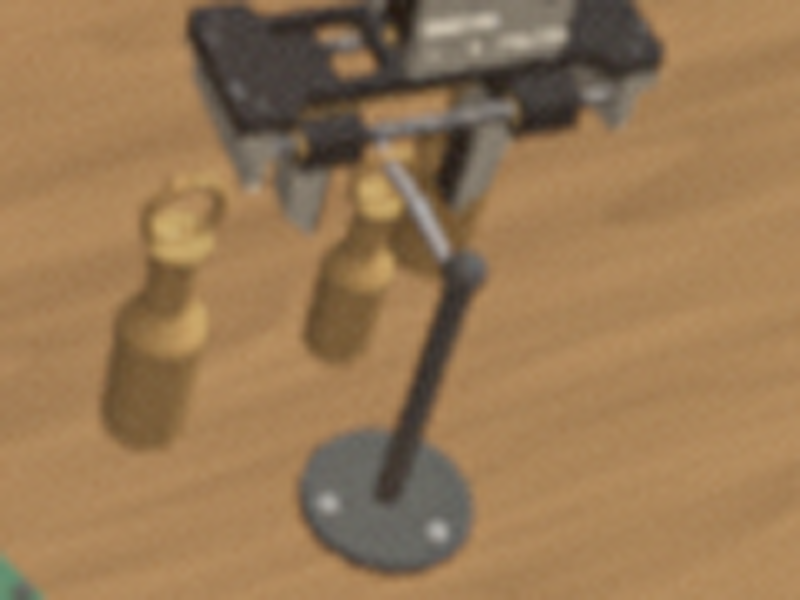

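apply_moves(motion="0 0.0008 0 0; 0 0 0 0; 0 0 0 0; 0 0 0 0; 0 0 0 0; 0 0 0 0", fingers=-1)

```text
time: 55.18
tool_pos: [620.7, 271.2, 91.8]
tcp_rot: [-3.141, -0.0, -0.17]
contact_force: [0.7, 2.3, 0.4]
grip_width: 30.3
finger_force: 30.0
```

apply_moves(motion="0 0 -0.003 0; 0 0 -0.004 0; 0 0 -0.004 0; 0 0 0 0; 0 0 0 0")

```text
time: 55.8
tool_pos: [620.4, 270.8, 102.5]
tcp_rot: [3.141, 0.0, -0.17]
contact_force: [-0.6, -0.5, -5.0]
grip_width: 30.6
finger_force: 30.0
```

apply_moves(motion="-0.003 0 0 0; -0.005 0 0 0; -0.006 0 0 0; -0.006 0 0 0")

```text
time: 56.3
tool_pos: [600.2, 274.4, 102.7]
tcp_rot: [3.141, 0.0, -0.17]
contact_force: [0.2, -0.2, -5.8]
grip_width: 30.6
finger_force: 30.0
```

apply_moves(motion="-0.006 0 0 0; -0.006 0 0 0; -0.006 0 0 0; -0.005 0 0 0; -0.003 0 0 0; 0 0 0 0")

```text
time: 57.05
tool_pos: [575.0, 278.7, 102.7]
tcp_rot: [3.142, -0.0, -0.17]
contact_force: [0.4, -0.8, -5.6]
grip_width: 30.5
finger_force: 30.0
```

```bash
python3 go.py 520 290 200 -.17
python3 - <<'E'
from h import *
p=bot.capture("scene"); W=cloud(p); V=W.reshape(-1,3); o=bot.get_obs(); q=o["tool_pos"]
for lo,hi in[(35,60),(60,90),(90,100),(100,135)]:
    h=V[(V[:,2]>lo)&(V[:,2]<hi)&(np.hypot(V[:,0]-q[0],V[:,1]-q[1])<30)]; print(lo,len(h),np.round(h.min(0)-q),np.round(h.max(0)-q))
a=p["img"][140:230,290:410]; cv2.imwrite("pics/w2.png",cv2.resize(a,(800,600),interpolation=cv2.INTER_CUBIC))
E
```

```text
t 57.0 pos [575.  278.7 102.7] rpy [ 3.1415 -0.     -0.1702] F [ 0.4 -0.8 -5.6] w 30.5
turn -0.01 then mm x -56.1 y -1.8 z -97.3
35 40 [-10. -18. -62.] [ 16.  10. -44.]
60 65 [-10. -18. -42.] [ 19.   9. -13.]
90 31 [-11. -18. -13.] [15. 11. -3.]
100 69 [-10. -16.  -3.] [14. 13. 32.]
```

View pics/w2.png

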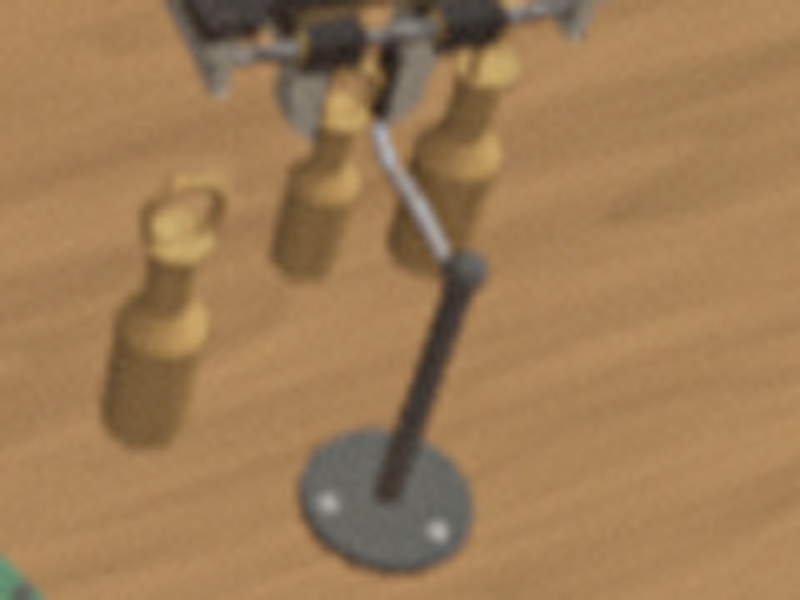

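apply_moves(motion="-0.004 0 -0.01 0; -0.01 0 -0.02 0; -0.015 0 -0.025 0; -0.015 0 -0.025 0; -0.015 0.005 -0.015 0; -0.01 0.015 -0.005 0; -0.005 0.025 0 0; 0 0.03 0 0")

```text
time: 58.1
tool_pos: [488.7, 217.3, 204.7]
tcp_rot: [-3.14, -0.002, -0.169]
contact_force: [0.4, -0.2, -5.8]
grip_width: 30.7
finger_force: 30.0
```

apply_moves(motion="0 0.03 0 0; 0 0.03 0 0; 0 0.03 0 0; 0 0.03 0 0; 0 0.025 0 0; 0 0.02 0 0; 0.005 0.012 0 0; 0.01 0.005 0 0")

```text
time: 59.1
tool_pos: [473.9, 35.1, 203.7]
tcp_rot: [-3.141, -0.002, -0.171]
contact_force: [0.2, 0.1, -6.1]
grip_width: 30.9
finger_force: 30.0
```

```bash
python3 go.py 630.6 15.4 200 -.17
```

```text
t 59.1 pos [473.9  35.1 203.7] rpy [-3.1413e+00 -1.7000e-03 -1.7090e-01] F [ 0.2  0.1 -6.1] w 30.9
turn -0.05 then mm x 157.8 y -7.1 z 3.7
```

apply_moves(motion="0.015 0 0 0; 0.025 -0.002 0 0; 0.03 -0.003 0 0; 0.03 -0.002 0 0; 0.025 0 0 0; 0.018 0 0 0; 0.01 0 0 0; 0.0048 0 0 0")

```text
time: 60.1
tool_pos: [630.6, 15.9, 202.0]
tcp_rot: [3.142, 0.001, -0.17]
contact_force: [-0.3, 0.2, -5.3]
grip_width: 30.7
finger_force: 30.0
```

apply_moves(motion="0 0 0.005 0; 0 0 0.005 0; 0 0 0 0; 0 0 0 0; 0 0 0 0; 0 0 0 0")

```text
time: 60.85
tool_pos: [630.2, 15.5, 192.9]
tcp_rot: [3.142, -0.0, -0.17]
contact_force: [-0.1, 1.1, -6.0]
grip_width: 30.7
finger_force: 30.0
```

```bash
cat > wc.py <<'E'
from h import *
p=bot.capture("scene"); W=cloud(p); V=W.reshape(-1,3); o=bot.get_obs(); q=o["tool_pos"]; f=q[2]-61.8
N=V[~np.isnan(V[:,0])]
from scipy.optimize import least_squares
def ax(lo,hi,r):
    h=N[(N[:,2]>f+lo)&(N[:,2]<f+hi)&(np.hypot(N[:,0]-q[0],N[:,1]-q[1])<r+10)]
    s=least_squares(lambda c:np.hypot(h[:,0]-c[0],h[:,1]-c[1])-r,q[:2],loss="soft_l1"); return s.x.round(1),len(h)
print(q,"low",ax(5,30,17),"high",ax(30,56,17),"neck",ax(72,95,9))
E
python3 wc.py; python3 go.py 630.6 15.4 200 -.17
```

```text
[630.18801316  15.53347795 192.85041367] low (array([628.7,  15.8]), 66) high (array([629. ,  15.8]), 77) neck (array([629.1,  16.2]), 32)
t 60.9 pos [630.2  15.5 192.9] rpy [ 3.1415e+00 -3.0000e-04 -1.7040e-01] F [ 0.1  0.2 -5.8] w 30.5
turn -0.02 then mm x 0.4 y 0.1 z -7.1
```

apply_moves(motion="0.0013 0.0003 0.003 0; 0 0 0.003 0; 0 0 0.002 0; 0 0 0 0; 0 0 0 0")

```text
time: 61.52
tool_pos: [631.4, 15.0, 184.8]
tcp_rot: [3.142, -0.0, -0.17]
contact_force: [0.3, -0.0, -5.9]
grip_width: 30.8
finger_force: 30.0
```

apply_moves(motion="0 0 0.001 0; 0 0 0.0005 0; 0 0 0 0")

```text
time: 61.9
tool_pos: [631.3, 15.0, 183.1]
tcp_rot: [3.141, 0.0, -0.17]
contact_force: [-0.9, 0.2, -5.7]
grip_width: 30.8
finger_force: 30.0
```

apply_moves(motion="0 0 0.0005 0; 0 0 0.0005 0; 0 0 0 0")

```text
time: 62.28
tool_pos: [631.3, 15.0, 182.2]
tcp_rot: [3.141, 0.0, -0.17]
contact_force: [-0.7, 0.4, -5.0]
grip_width: 30.4
finger_force: 30.0
```

apply_moves(motion="0 0 0.0005 0; 0 0 0 0; 0 0 0 0")

```text
time: 62.65
tool_pos: [631.4, 15.0, 181.7]
tcp_rot: [3.142, -0.0, -0.17]
contact_force: [0.0, 0.2, -5.8]
grip_width: 30.7
finger_force: 30.0
```

apply_moves(motion="0 0 0.0005 0; 0 0 0 0; 0 0 0 0")

```text
time: 63.02
tool_pos: [631.6, 15.0, 181.6]
tcp_rot: [3.142, -0.001, -0.17]
contact_force: [-0.3, -0.1, -2.1]
grip_width: 30.6
finger_force: 30.0
```

apply_moves(motion="0 0 0.0005 0; 0 0 0 0; 0 0 0 0")

```text
time: 63.4
tool_pos: [631.8, 14.9, 181.6]
tcp_rot: [3.142, -0.002, -0.17]
contact_force: [-0.6, -0.7, 4.9]
grip_width: 30.5
finger_force: 30.0
```

```bash
python3 wc.py
```

```text
[631.77015581  14.9585815  181.54803486] low (array([630. ,  15.2]), 63) high (array([630.3,  15.3]), 76) neck (array([630.4,  15.4]), 37)
```

apply_moves(motion="0 0 -0.0005 0; 0 0 0 0; 0 0 0 0")

```text
time: 63.82
tool_pos: [631.6, 15.0, 181.5]
tcp_rot: [3.142, -0.001, -0.17]
contact_force: [-1.0, 0.9, 5.7]
grip_width: 30.3
finger_force: 30.0
```

apply_moves(motion="0 0 0 0; 0 0 0 0; 0 0 0 0; 0 0 0 0; 0 0 0 0; 0 0 0 0; 0 0 0 0", fingers=0.6)

```text
time: 64.7
tool_pos: [631.4, 15.0, 181.2]
tcp_rot: [3.142, -0.0, -0.17]
contact_force: [0.8, -0.8, -0.1]
grip_width: 72.8
finger_force: 0.0
```

apply_moves(motion="0 0 -0.01 0; 0 0 -0.03 0; 0 0 -0.03 0; 0 0 0 0; -0.03 0 0 0; -0.05 0 0 0; -0.05 0 0 0; 0 0 0 0")

```text
time: 65.7
tool_pos: [499.8, 37.8, 250.8]
tcp_rot: [3.141, 0.002, -0.17]
contact_force: [0.2, 0.1, 0.3]
grip_width: 73.5
finger_force: 0.0
```

Run:
```python
from h import *
print(bot.get_obs()["tool_pos"])
p=bot.capture("scene")
a=p["img"][150:290,200:360]; cv2.imwrite("pics/f.png",cv2.resize(a,(686,600),interpolation=cv2.INTER_CUBIC))
```

```text
[499.82256844  37.82962847 250.83822456]
```

View pics/f.png

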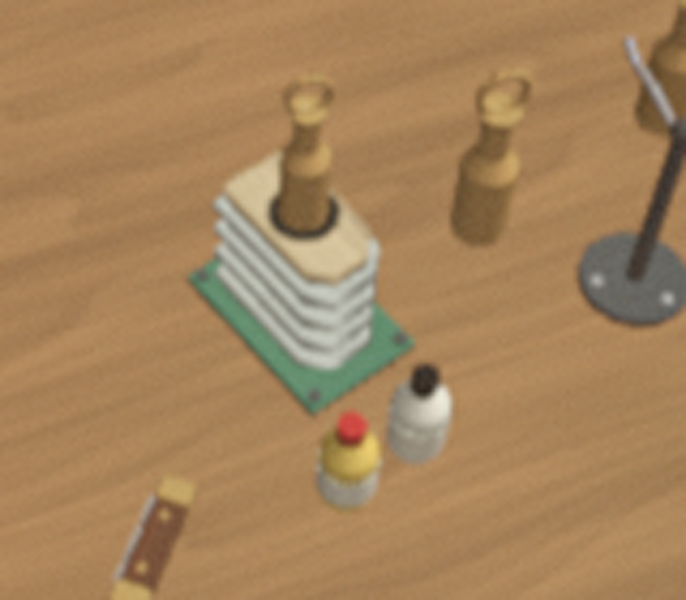

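The weight stands upright in the middle of the pad, at crop position (305,215), and the stack is fully seated. I'm letting it settle before handing in.

apply_moves(motion="0 0 0 0; 0 0 0 0; 0 0 0 0; 0 0 0 0; 0 0 0 0; 0 0 0 0; 0 0 0 0; 0 0 0 0")

```text
time: 66.75
tool_pos: [503.3, 37.1, 251.2]
tcp_rot: [3.142, -0.0, -0.17]
contact_force: [0.1, -0.0, -0.4]
grip_width: 73.7
finger_force: 0.0
```

```bash
python3 -c "
from plant import bot
print(bot.close_job())"
```

```text
the job is handed in; nothing more can be done
None
```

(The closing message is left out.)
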